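Turn a drum lid over with the spatula

ROBOT

A 6-joint arm with a two-finger parallel gripper is mounted at the origin on a cart in front of the work surface, level with it; the furniture and walls round the work are solid. World frame = base frame: x ahead of the robot, y to its left, z up, the work surface at z = 0. Lengths are in m, angles in rad, forces in N, time in s.
With the tool pointing down it reaches from about 0.325 to 0.875 m from the base axis. Payload 4.4 kg.
Tool frame: the origin (TCP) lies between the finger pads; the fingertips stand 14 mm ahead of it and the grasp point (between the pads) lies 5 mm behind it; x points along the fingers, y is the direction in which the jaws open and shut, and the axes are right-handed (so a half turn about x gives the same grasp; the last joint's range is limited). The gripper opens to 85 mm and grips with 20 to 120 N. Pads are 22 mm wide; open, the fingers measure 114 mm over their backs; the gripper's body (76 mm by 85 mm) begins 54 mm behind the grasp point. The pads swing forward as they close: fully open they stand 13 mm farther back than shut.
Start: joints at [-1.393, 0.207, 1.542, -0, 1.393, -0.15], TCP at [0.185, -0.544, 0.206] pointing down, gripper open.
Joint ranges: [-2.73, 2.73], [-0.86, 2.22], [0.23, 2.46], [-1.11, 4.25], [0.08, 2.63], [-2.82, 2.82]. Speed limits (rad/s): [2.79, 2.79, 3.14, 3.14, 3.14, 3.14].

INTERFACE

Orientations are given as a rotation vector (axis times angle).
In Python, from cell import robot gives the robot as it stands. The module is installed in compiled form; this text tells all that it offers.
- The arm moves only by the shell command python3 -m inch 'ROWS' [FORCE]. ROWS is JSON, a list of rows, each an object with "travel": the shift along the tool's x, y, z in m, a list of three; "delta_rot": the turn, a rotation vector about the tool's x, y, z in rad, a list of three; "grip": the finger opening in m, from 0 to 0.0854. In form: [{"travel": [x, y, z], "delta_rot": [wx, wy, wz], "grip": grip}, ...]. A call has exactly 5 rows; each row is the pose to reach, as a shift and turn from the pose commanded when the call began, along the tool's axes at that moment; what a row does not reach only later rows make up. A row lasts 1/10 s, in which the tool goes at most 50 mm and 8.59 degrees, less where a joint would pass 70% of its speed; a pose out of reach is approached as far as the arm can. A call with a gripper value outside its range is refused whole. The fingers move at their own pace and stop on an object; FORCE is the grip in N (left out, the last holds). Time passes only in rows, so rows that repeat a pose let the fingers close, or fill a call up. It gives the time, the measured TCP pose, the force and the opening at its end, in the units of the state.
- robot.get_obs(): the state, without advancing time (a new reading comes with each control period).
- robot.capture(name): name is "scene" or "side" or "wrist"; returns a dict with "color" (480x640x3 uint8, red, green, blue), "z_map" (480x640 float32, m along the optical axis (not along the pixel's ray), 0 where there is no reading), "K" (3x3 intrinsics, pixels), "world_from_camera" (4x4, takes a point from camera to world coordinates); the wrist camera has in their place "tool_from_camera" (4x4, takes a point from camera to tool coordinates, whose origin is the TCP and whose axes are the tool frame's). Camera axes: x right, y up, looking along -z (the intrinsics and any distortion apply to the point x, -y, -z); pixel columns grow to the right and rows downward; lengths in m; the calibration is good to about 2 mm. A picture is of the moment at which its call begins: read the wrist's pose just before it.
- robot.finish_job(): hands the job in, once; it reports no verdict.
The state is a dict: "time": time; "qpos": joint angles; "joint_vel": joint speeds; "joint_torque": joint torques, N m; "eef_pos": TCP position; "eef_rot": TCP orientation; "wrist_force": force on the tool from outside, world axes, zero at the start; "torque": the same for the moment, N m; "finger_gap": opening from 0.0 (shut) to 1.0 (fully open).
Only numpy, scipy, OpenCV 4.12 (cv2) and the standard library are available. Lean on these libraries where they do the work, as an engineer would, in place of code of your own. Each camera call takes 0.05 s, during which the arm holds its last target.

TASK

The round lid lies plug side down on the cork mat, and its seal must be turned up to air without the gripper touching the lid. Lift the spatula out of its rest, lay it flat on the desk or mat and let go, take it again across the handle, and use its blade to turn the lid over so that it lies flat on the mat with its plug up. Then lay the spatula down flat, clear of the lid, and leave the cup, tin and weight behind the work where they stand.

Things in the scene. Friction and masses are not known exactly. Their poses are not given: they have to be found in the camera images.
- work_mat: Fixed flat cork mat on the desk, 240 (its x) x 380 (its y) x 4 mm high, gripping surface. Origin at the centre of its underside, z up; its long side runs along its y, roughly across the view of the robot.
- drum_lid: Loose round lid, 90 g: aluminium flange 100 mm across, 4.5 mm thick, and on one side a dark rubber plug 68 mm across, 8 mm high; plug down, the flange overhangs 16 mm with an 8 mm gap below. Origin: centre of the plug's free face; z points from plug to flange (up at the start, down when turned over). Levered up at one side, it tips over its opposite rim, which holds on the cork.
- spatula: Spatula, 150 g, both faces alike. Origin mid-handle; x to the blade, y across it, z square to it. Wooden handle 120 x 16 x 16 mm; neck 8 mm thick; rigid steel blade from x = 95 to 185 mm, 60 mm wide, 2.5 mm thick, in the handle's middle plane. Centre of mass x = 45 mm. Starts on edge in the rest, origin 38.5 mm up. Flat on the desk it lies on its handle, origin 8 mm up, blade just off the desk.
- blade_edge (a point): Middle of the spatula blade's straight front edge, 185 mm from the spatula's origin along its x.
- rest: Fixed wooden rest. Origin on the desk under the middle of the spatula's handle, x as the spatula's. Base x = -62 to 182 mm, 50 mm wide, 8 mm high. Two cheeks, x = 105 to 175 mm, 34 mm high, hold the blade in a 7 mm slot; a post at x = -50 mm, 40 mm high, 46 mm wide, holds the handle in a 22 mm notch. The handle is free from x = -40 to 60 mm; the spatula lifts straight up, clear after 35 mm.
- cup_steel: Steel cup, 65 mm wide, 48 mm high, standing behind the work to be left alone; origin at the centre of its underside.
- sample_tin_b: Round grey sample tin, 70 mm wide, 48 mm high, to be left alone; origin at the centre of its underside.
- weight_200: Brass balance weight with a knob, 32 mm wide, 34 mm high, to be left alone; origin at the centre of its underside.

How it is judged:
On the way, in this order (a step that is already met when the one before it is completed fails the run):
1. the spatula lies flat on the desk or mat, out of the rest, let go (height (world z) of spatula below 0.015 m and height (world z) of blade_edge below 0.025 m and (angle between spatula's own z axis and vertical below 0.2 rad or angle between spatula's own z axis and vertical above 2.94 rad) and contact force between the fingers and spatula below 0.05 N and linear speed of spatula below 0.03 m/s), for 0.2 s.
2. the held spatula has levered the lid up at one side (angle between drum_lid's own z axis and vertical above 0.5 rad and contact force between spatula and drum_lid above 0.02 N and contact force between the fingers and spatula above 0.5 N), for 0.1 s.
At the end, for the whole second after the job is handed in: The lid lies at rest on the mat, plug up, level within 0.1 rad, its centre over the mat; the spatula lies flat (within 0.2 rad) and still on the desk or mat, handle middle under 20 mm and blade edge under 25 mm high, not touching the lid (angle between drum_lid's own z axis and vertical above 3.04 rad and z of drum_lid in the frame of work_mat between 0.013 and 0.02 m and x of drum_lid in the frame of work_mat between -0.12 and 0.12 m and y of drum_lid in the frame of work_mat between -0.19 and 0.19 m and linear speed of each of drum_lid, spatula below 0.02 m/s and contact force between spatula and drum_lid below 0.02 N and height (world z) of spatula below 0.02 m and height (world z) of blade_edge below 0.025 m and (angle between spatula's own z axis and vertical below 0.2 rad or angle between spatula's own z axis and vertical above 2.94 rad)).
It fails at once if the gripper or arm touches the lid (contact force between any of the fingers, the arm and drum_lid above 0.3 N).
It fails at once if the cup, tin or weight is moved more than 30 mm (distance of any of cup_steel, sample_tin_b, weight_200 from where it was at the start of the episode above 0.03 m).
It also fails if it takes over 61 s, if anything falls off the work surface, if the arm or the gripper's body presses on something with over 40 N, if the wrist force passes 120 N, or if a joint passes its speed limit or range.

## Working session

There is one attempt and no reset: what is moved stays moved. The work goes in short steps, Python scripts to look and compute and a shell command to move; the robot and the scene stay as the last step left them, time stands still between calls to the robot, and variables do not carry over. Pictures are saved under pics/ and viewed, and the job is handed in when it is done.

```bash
mkdir -p pics; ls; cat > h.py <<'E'
import numpy as np, cv2
from cell import robot
from scipy.spatial.transform import Rotation as R
def T():
    o=robot.get_obs(); M=np.eye(4); M[:3,:3]=R.from_rotvec(o['eef_rot']).as_matrix(); M[:3,3]=o['eef_pos']; return M,o
def cap(n,f=None):
    M,o=T(); c=robot.capture(n)
    W=c['world_from_camera'] if n!='wrist' else M@c['tool_from_camera']
    K=c['K'];z=c['z_map'];v,u=np.mgrid[:480,:640]
    X=(u-K[0,2])/K[0,0]*z;Y=(v-K[1,2])/K[1,1]*z
    P=np.stack([X,-Y,-z],-1)@np.array(W)[:3,:3].T+np.array(W)[:3,3]
    P[z==0]=np.nan
    if f: cv2.imwrite('pics/'+f+'.png',c['color'][:,:,::-1])
    return c,P,W
E
python3 - <<'E'
from h import *
M,o=T();print({k:np.round(v,3) for k,v in o.items()});print(M.round(3))
for n in['scene','side','wrist']:
    c,P,W=cap(n,n+'0');print(n,np.round(W,3).tolist(),c['K'].tolist(),[k for k in c])
    np.save(n+'P.npy',P)
E
```

```text
pics
{'time': np.float64(0.0), 'qpos': array([-1.393,  0.207,  1.543,  0.   ,  1.393, -0.151]), 'joint_vel': array([ 0.001, -0.001,  0.   , -0.   ,  0.   ,  0.   ]), 'joint_torque': array([-1.0000e-03, -3.8303e+01, -2.9160e+01, -0.0000e+00,  1.0000e-02,
       -0.0000e+00]), 'eef_pos': array([ 0.185, -0.544,  0.205]), 'eef_rot': array([ 2.045,  0.341, -2.045]), 'wrist_force': array([-0.035,  0.533, -0.642]), 'torque': array([ 0.087, -0.001,  0.029]), 'finger_gap': np.float64(0.999)}
[[-0.     0.322 -0.947  0.185]
 [ 0.002 -0.947 -0.322 -0.544]
 [-1.    -0.002 -0.     0.205]
 [ 0.     0.     0.     1.   ]]
scene [[-0.856, 0.386, -0.344, 0.171], [-0.517, -0.62, 0.59, 0.649], [0.015, 0.683, 0.73, 0.927], [0.0, 0.0, 0.0, 1.0]] [[605.0025026927322, 0.0, 314.87182914524595], [0.0, 605.0025026927322, 240.88864611384875], [0.0, 0.0, 1.0]] ['color', 'z_map', 'K', 'world_from_camera']
side [[0.949, 0.138, -0.283, 0.236], [-0.315, 0.378, -0.871, -1.156], [-0.013, 0.916, 0.402, 0.534], [0.0, 0.0, 0.0, 1.0]] [[593.6399462443497, 0.0, 321.2157838510064], [0.0, 593.6399462443497, 236.7751739958582], [0.0, 0.0, 1.0]] ['color', 'z_map', 'K', 'world_from_camera']
wrist [[0.322, 0.903, 0.284, 0.258], [-0.947, 0.308, 0.095, -0.519], [-0.002, -0.299, 0.954, 0.374], [0.0, 0.0, 0.0, 1.0]] [[407.4525331704755, 0.0, 323.2426118988372], [0.0, 407.4525331704755, 236.77832930070656], [0.0, 0.0, 1.0]] ['color', 'z_map', 'K', 'tool_from_camera']
```

View pics/scene0.png

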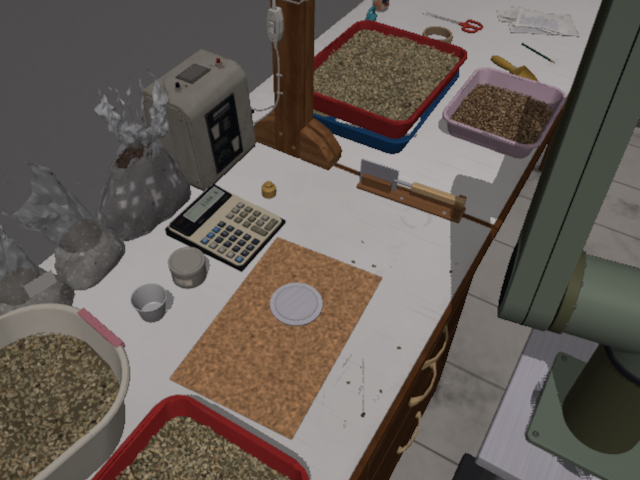

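View pics/side0.png

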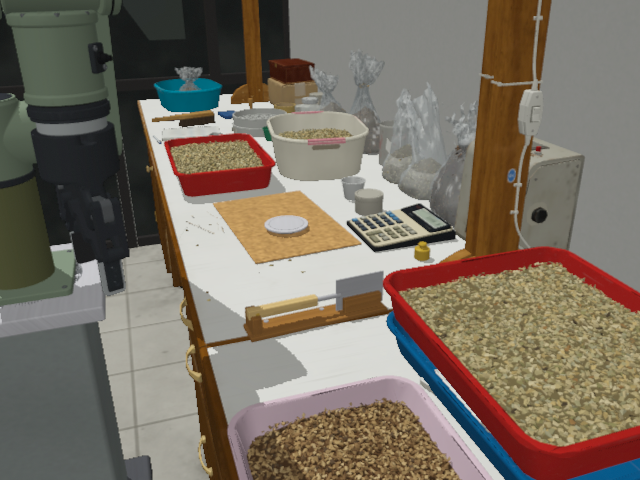

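View pics/wrist0.png

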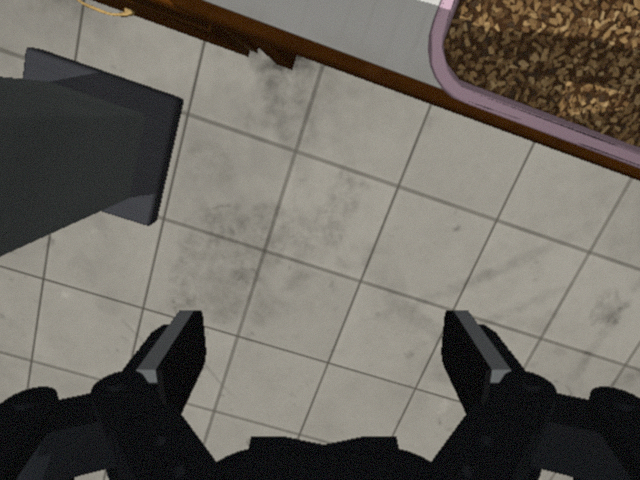

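The scene view shows the lid at (296,303) on the mat, the spatula on edge in its rest from (362,170) to (463,210), the cup at (150,300), the tin at (187,267) and the weight at (269,188). Next I'll measure them.

```bash
python3 - <<'E'
from h import *
for n,pts in [('scene',dict(matA=(281,240),matB=(381,278),matC=(291,437),matD=(174,380),lid=(296,303),cup=(150,300),tin=(187,258),wt=(269,184),blade=(378,172),handle0=(415,190),handle1=(458,204),basenear=(464,217),basefar=(360,187),trayCorner=(408,145),pinkc=(446,120),postfoot=(335,165))),('side',dict(matA=(259,259),matB=(359,242),lid=(287,225),bladeTopR=(382,273),bladeTopL=(338,290),h1=(250,308),h2=(310,297),baseL=(248,334),baseR=(389,313),redc=(405,320),pink=(300,385)))]:
    P=np.load(n+'P.npy')
    for k,(u,v) in pts.items():
        print(n,k,np.nanmedian(P[v-1:v+2,u-1:u+2].reshape(-1,3),0).round(4))
P=np.load('sceneP.npy')
# lid top: z 14..19mm near
def reg(u0,u1,v0,v1,z0,z1,P):
    Q=P[v0:v1,u0:u1].reshape(-1,3); return Q[(Q[:,2]>z0)&(Q[:,2]<z1)]
Q=reg(255,340,270,340,.0125,.022,P);print('lid',len(Q),Q.mean(0),Q.min(0),Q.max(0), (Q.min(0)+Q.max(0))/2, cv2.minEnclosingCircle(Q[:,:2].astype(np.float32)))
for nm,b in dict(cup=(120,175,270,330),tin=(160,215,240,300),wt=(255,282,175,202)).items():
    Q=reg(*b,.01,.08,P);print(nm,Q[:,2].max(),cv2.minEnclosingCircle(Q[:,:2].astype(np.float32)))
for n,b in [('scene',(350,475,150,225)),('side',(235,395,262,330))]:
    P=np.load(n+'P.npy')
    Q=reg(*b,.045,.09,P) ; print(n,'above45 spat',len(Q)); 
    Q=Q[np.isfinite(Q).all(1)]
    l=cv2.fitLine(Q[:,:2].astype(np.float32),cv2.DIST_HUBER,0,.01,.01).ravel();d=l[:2];t=(Q[:,:2]-l[2:])@d
    print(l,t.min(),t.max(),l[2:]+d*t.min(),l[2:]+d*t.max(),Q[:,2].max(), 'perp std',(((Q[:,:2]-l[2:])@np.array([-d[1],d[0]])).std()))
E
```

```text
scene matA [ 0.6684 -0.064   0.0028]
scene matB [ 0.4439 -0.0846 -0.0015]
scene matC [0.4162 0.2904 0.0018]
scene matD [0.643  0.3085 0.0014]
scene lid [0.5474 0.0676 0.016 ]
scene cup [0.7907 0.202  0.0065]
scene tin [0.7727 0.1055 0.0457]
scene wt [ 0.7676 -0.1685  0.0327]
scene blade [ 0.5758 -0.3196  0.0444]
scene handle0 [ 0.4831 -0.3195  0.0363]
scene handle1 [ 0.3854 -0.3245  0.0386]
scene basenear [ 0.3683 -0.3377 -0.0023]
scene basefar [ 0.6051 -0.2952  0.0043]
scene trayCorner [ 0.5808 -0.5013 -0.0029]
scene pinkc [ 0.5213 -0.5783  0.0497]
scene postfoot [ 0.6953 -0.3397 -0.002 ]
side matA [ 0.4532 -0.0726  0.0049]
side matB [ 0.6774 -0.0627  0.0039]
side lid [0.5474 0.0495 0.0177]
side bladeTopR [ 0.6178 -0.3208  0.0632]
side bladeTopL [ 0.5347 -0.325   0.0477]
side h1 [ 0.3812 -0.333   0.0475]
side h2 [ 0.4829 -0.33    0.0471]
side baseL [ 0.3739 -0.3396  0.006 ]
side baseR [ 0.5812 -0.4326  0.0562]
side redc [ 0.5744 -0.4978  0.0801]
side pink [ 4.178e-01 -4.889e-01  1.000e-04]
lid 1646 [0.54871029 0.06828087 0.01540995] [0.49988538 0.01643456 0.01251896] [0.59860614 0.11703284 0.02161542] [0.54924576 0.0667337  0.01706719] ((0.548637330532074, 0.06633435934782028), 0.05160820484161377)
cup 0.05088117220725552 ((0.7781530618667603, 0.19458818435668945), 0.057643044739961624)
tin 0.05097263445903799 ((0.7644422650337219, 0.11373568326234818), 0.09379892796278)
wt 0.034802738239165354 ((0.7709718942642212, -0.1682669222354889), 0.016954822465777397)
scene above45 spat 414
[ 0.99820083  0.05995864  0.53649837 -0.32282385] -0.16107934751551223 0.0833447896075856 [ 0.37570883 -0.33248195] [ 0.61969321 -0.31782661] 0.0701901034767225 perp std 0.0029496597062712926
side above45 spat 1161
[ 0.9978213   0.06597518  0.49650273 -0.32829428] -0.1215921681925158 0.12423925151392715 [ 0.37517548 -0.33631634] [ 0.6204713  -0.32009757] 0.08988638490937817 perp std 0.045026212856011015
```

```bash
python3 - <<'E'
import cv2
a=cv2.imread('pics/scene0.png')[140:240,340:500];cv2.imwrite('pics/a.png',cv2.resize(a,None,fx=5,fy=5))
a=cv2.imread('pics/side0.png')[180:350,200:440];cv2.imwrite('pics/b.png',cv2.resize(a,None,fx=3.3,fy=3.3))
E
```

```text
(no output)
```

View pics/a.png

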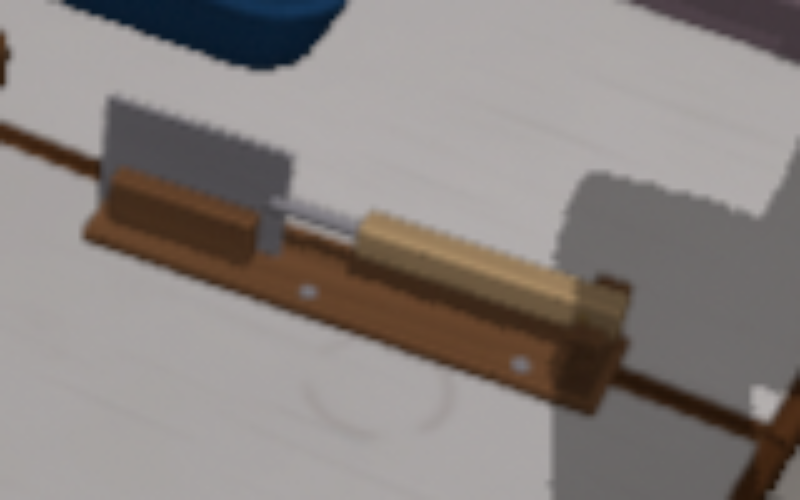

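View pics/b.png

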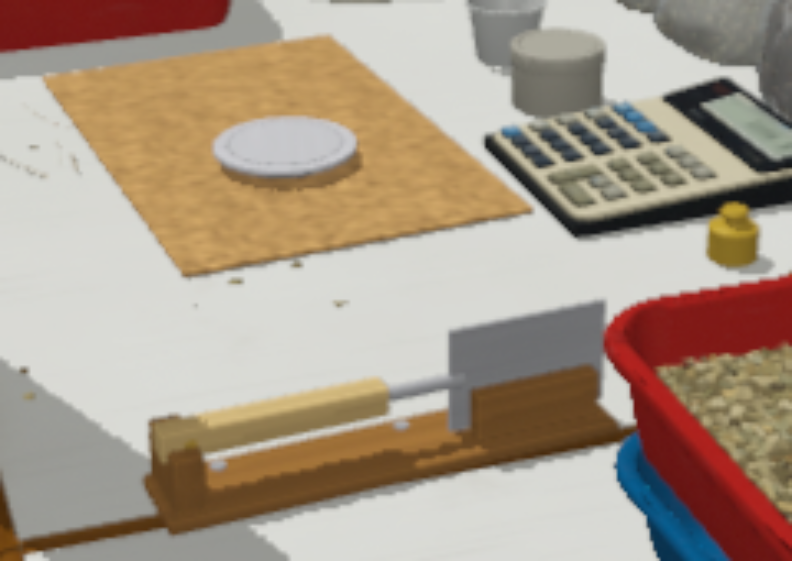

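```bash
cat >> h.py <<'E'
def go(p,xd=None,yd=None):
    "print travel/delta_rot to world TCP p with tool x dir xd, y dir yd"
    M,o=T(); tr=M[:3,:3].T@(np.array(p)-M[:3,3])
    dr=np.zeros(3)
    if xd is not None:
        x=np.array(xd,float);x/=np.linalg.norm(x);y=np.array(yd,float);y-=x*(x@y);y/=np.linalg.norm(y)
        dr=R.from_matrix(M[:3,:3].T@np.stack([x,y,np.cross(x,y)],1)).as_rotvec()
    print('travel',tr.round(4),'rot',dr.round(4),'deg',np.degrees(np.linalg.norm(dr)).round(1))
E
python3 - <<'E'
from h import *
go([.475,-.328,.14],[0,0,-1],[.062,-.998,0])
E
```

```text
travel [ 0.0653 -0.1108 -0.344 ] rot [ 0.2658 -0.      0.0018] deg 15.2
```

```bash
python3 -m inch '[{"travel":[0,-0.012,-0.038],"delta_rot":[0.03,0,0],"grip":0.0854},{"travel":[0,-0.024,-0.076],"delta_rot":[0.07,0,0],"grip":0.0854},{"travel":[0,-0.036,-0.114],"delta_rot":[0.11,0,0],"grip":0.0854},{"travel":[0,-0.048,-0.15],"delta_rot":[0.15,0,0],"grip":0.0854},{"travel":[0,-0.06,-0.186],"delta_rot":[0.19,0,0],"grip":0.0854}]' 80
python3 -c "
from h import *
go([.475,-.328,.14],[0,0,-1],[.062,-.998,0])"
```

```text
time: 0.65
eef_pos: [0.3428, -0.4264, 0.2055]
eef_rot: [2.151, 0.147, -2.151]
wrist_force: [1.0, -0.4, 0.2]
finger_gap: 1.002
travel [ 0.0655 -0.0795 -0.1443] rot [0.0739 0.0002 0.0005] deg 4.2
```

```bash
python3 -m inch '[{"travel":[0.015,-0.018,-0.033],"delta_rot":[0.02,0,0],"grip":0.06},{"travel":[0.03,-0.036,-0.066],"delta_rot":[0.04,0,0],"grip":0.06},{"travel":[0.045,-0.054,-0.1],"delta_rot":[0.06,0,0],"grip":0.06},{"travel":[0.065,-0.079,-0.144],"delta_rot":[0.074,0,0],"grip":0.06},{"travel":[0.065,-0.079,-0.144],"delta_rot":[0.074,0,0],"grip":0.06}]'
python3 -c "
from h import *
c,P,W=cap('wrist','w1');np.save('wP.npy',P)
go([.475,-.328,.14],[0,0,-1],[.062,-.998,0])"
```

```text
time: 1.15
eef_pos: [0.4752, -0.3245, 0.1376]
eef_rot: [2.186, 0.082, -2.192]
wrist_force: [0.3, 0.5, -0.5]
finger_gap: 0.702
travel [-0.0016  0.0019 -0.0004] rot [0.0065 0.0027 0.0039] deg 0.5
```

View pics/w1.png

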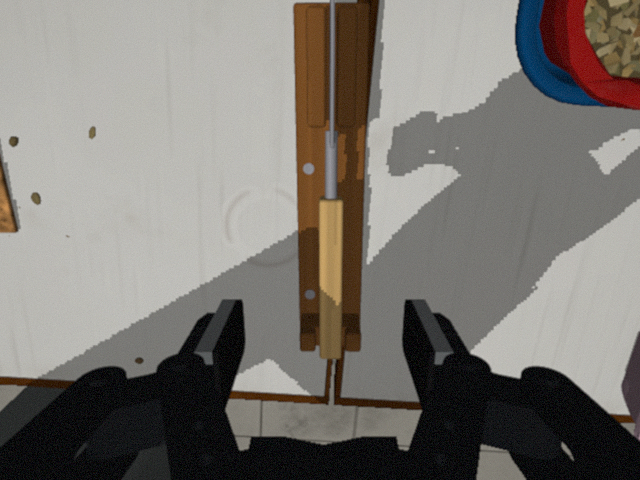

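The wrist view shows the handle top from (331,200) to (330,357), in line between the fingers.

```bash
python3 - <<'E'
from h import *
P=np.load('wP.npy')
for v in (205,240,280,310,350):
    row=P[v,300:362]; m=(row[:,2]>.038)&(row[:,2]<.056); print(v,row[m].mean(0).round(4),row[m].min(0).round(4),row[m].max(0).round(4))
for v in (20,60,100):
    row=P[v,322:344]; m=(row[:,2]>.055); print(v,row[m].mean(0).round(4))
M,o=T();print(o['eef_pos'],M[:3,:3].round(3).tolist())
E
```

```text
205 [ 0.4925 -0.328   0.0472] [ 0.4917 -0.3358  0.0459] [ 0.4931 -0.3201  0.0486]
240 [ 0.4687 -0.3294  0.0474] [ 0.4676 -0.3372  0.0458] [ 0.4692 -0.3217  0.0488]
280 [ 0.4398 -0.3319  0.0475] [ 0.4389 -0.3397  0.0446] [ 0.4406 -0.3243  0.0486]
310 [ 0.4168 -0.3333  0.0475] [ 0.4155 -0.3408  0.0461] [ 0.4179 -0.3259  0.0488]
350 [ 0.382  -0.3357  0.0438] [ 0.3779 -0.3574  0.0398] [ 0.3852 -0.314   0.0489]
20 [ 0.5969 -0.3204  0.0662]
60 [ 0.5772 -0.3218  0.0689]
100 [ 0.5568 -0.3234  0.0684]
[ 0.47447867 -0.32611463  0.13839316] [[-0.003, 0.068, -0.998], [0.004, -0.998, -0.068], [-1.0, -0.004, 0.003]]
```

```bash
python3 -c "
from h import *
go([.473,-.329,.038],[0,0,-1],[.071,-.9975,0])"
```

```text
travel [0.1004 0.0032 0.0014] rot [-0.0025  0.0027  0.0039] deg 0.3
```

```bash
python3 -m inch '[{"travel":[0.025,0.003,0.001],"delta_rot":[0,0,0],"grip":0.06},{"travel":[0.05,0.003,0.001],"delta_rot":[0,0,0],"grip":0.06},{"travel":[0.075,0.003,0.001],"delta_rot":[0,0,0],"grip":0.06},{"travel":[0.1,0.003,0.001],"delta_rot":[0,0,0],"grip":0.06},{"travel":[0.1,0.003,0.001],"delta_rot":[0,0,0],"grip":0.06}]'
python3 -c "
from h import *
go([.473,-.329,.038],[0,0,-1],[.071,-.9975,0])"
```

```text
time: 1.7
eef_pos: [0.4693, -0.3312, 0.0374]
eef_rot: [2.186, 0.075, -2.199]
wrist_force: [-0.1, 0.3, 0.2]
finger_gap: 0.702
travel [-0.0007 -0.002  -0.0038] rot [-0.0085  0.0059  0.0058] deg 0.7
```

```bash
for i in 1 2 3; do python3 -c "
from h import *
import time
print(T()[1]['eef_pos'],T()[1]['time'])"; done; python3 -m inch '[{"travel":[0,-0.001,-0.003],"delta_rot":[0,0,0],"grip":0.06},{"travel":[0,-0.001,-0.003],"delta_rot":[0,0,0],"grip":0.04},{"travel":[0,-0.001,-0.003],"delta_rot":[0,0,0],"grip":0.02},{"travel":[0,-0.001,-0.003],"delta_rot":[0,0,0],"grip":0.0},{"travel":[0,-0.001,-0.003],"delta_rot":[0,0,0],"grip":0.0}]' 80
```

```text
[ 0.46931687 -0.33121906  0.03735524] 1.7
[ 0.46931687 -0.33121906  0.03735524] 1.7
[ 0.46931687 -0.33121906  0.03735524] 1.7
time: 2.2
eef_pos: [0.4762, -0.3319, 0.0418]
eef_rot: [2.189, 0.069, -2.187]
wrist_force: [0.2, 0.1, -0.2]
finger_gap: 0.017
```

```bash
python3 -c "
from h import *
c,P,W=cap('wrist','w2');cap('side','s2')
print(T()[1]['eef_pos'],T()[1]['time'],T()[1]['finger_gap'])
a=cv2.imread('pics/s2.png')[180:350,200:440];cv2.imwrite('pics/s2.png',cv2.resize(a,None,fx=3.3,fy=3.3))"
```

```text
[ 0.47597934 -0.33164617  0.04130701] 2.3 -0.0006480331637349264
```

View pics/w2.png

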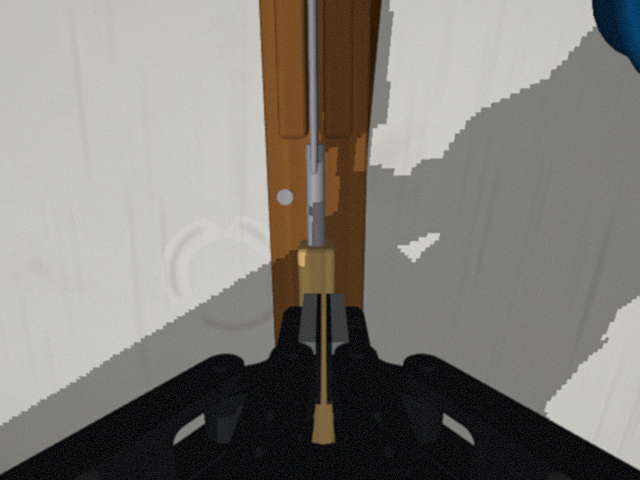

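View pics/s2.png

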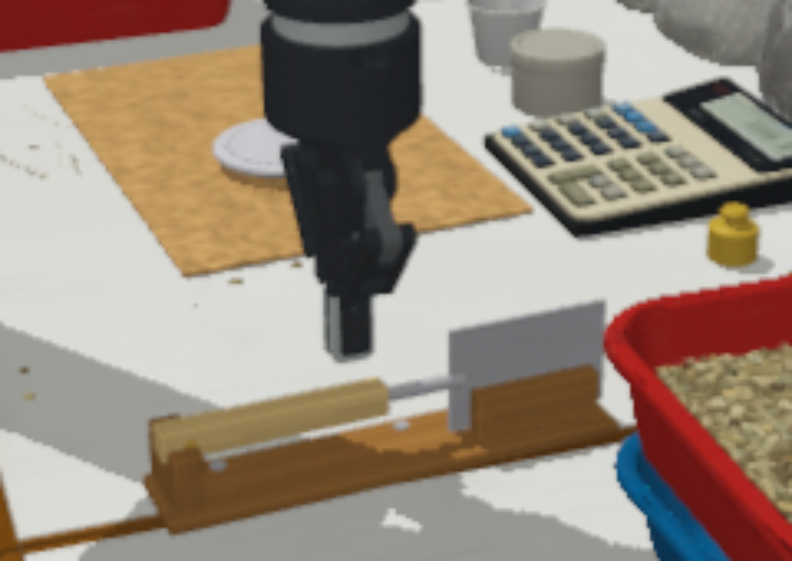

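```bash
python3 -c "
from h import *
c,P,W=cap('wrist','w3')
for (u,v) in [(316,275),(310,262),(285,198),(315,160),(322,300),(322,425)]: print(u,v,P[v,u].round(4))
c,P,W=cap('side','s3');M,o=T();print(o['eef_pos'],o['time'],o['qpos'])
for (u,v) in [(304,287),(309,285),(300,280),(300,303)]: print('side',u,v,P[v,u].round(4))
c,P,W=cap('scene','c3')
"
```

```text
316 275 [ 0.4843 -0.3281  0.0477]
310 262 [ 0.4901 -0.3252  0.0477]
285 198 [ 0.5091 -0.3105  0.0103]
315 160 [ 0.5359 -0.325   0.0695]
322 300 [ 0.4873 -0.3305  0.0776]
322 425 [ 0.4061 -0.3356  0.0485]
[ 0.47581721 -0.3315459   0.04101323] 2.4 [-7.57740630e-01  4.01273845e-01  1.66202486e+00 -3.73788966e-05
  1.07816080e+00  7.49214064e-01]
side 304 287 [ 0.4694 -0.3438  0.0752]
side 309 285 [ 0.4781 -0.3429  0.0768]
side 300 280 [ 0.4644 -0.3389  0.0864]
side 300 303 [ 0.4642 -0.3353  0.0419]
```

View pics/c3.png

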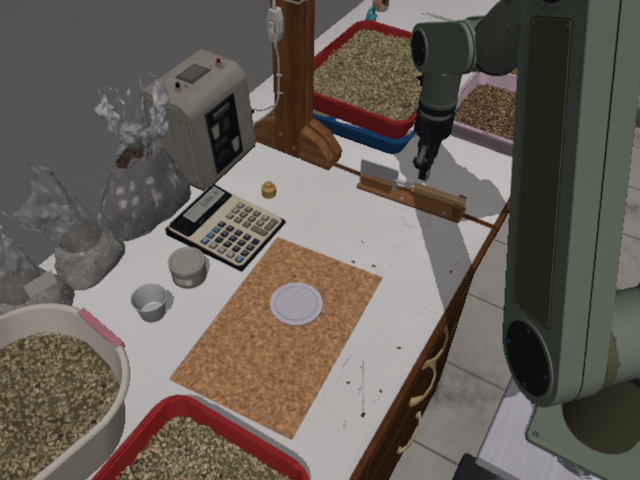

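The fingers shut above the handle. Both cameras put the fingertips at z ≈ 0.075 while the reported TCP is 0.041, so the tips stand about 35 mm behind the reported TCP. The text says 14 mm ahead. I'll open the gripper and measure this properly.

```bash
python3 -m inch '[{"travel":[0,0,0],"delta_rot":[0,0,0],"grip":0.02},{"travel":[0,0,0],"delta_rot":[0,0,0],"grip":0.03},{"travel":[0,0,0],"delta_rot":[0,0,0],"grip":0.04},{"travel":[0,0,0],"delta_rot":[0,0,0],"grip":0.04},{"travel":[0,0,0],"delta_rot":[0,0,0],"grip":0.04}]'
python3 -c "
from h import *
c,P,W=cap('wrist','w4');M,o=T();print(o['eef_pos'],o['qpos'],o['finger_gap'])
Q=(P-M[:3,3])@M[:3,:3]
c2,P2,W2=cap('side','s4');Q2=(P2-M[:3,3])@M[:3,:3]
for n,q in(('w',Q),('s',Q2)):
    m=(np.abs(q[...,1])<.06)&(np.abs(q[...,2])<.03)&(q[...,0]<-.012)&(q[...,0]>-.12)
    a=q[m];print(n,len(a),np.percentile(a[:,0],[95,98,99,100]).round(4))
    b=a[a[:,0]>np.percentile(a[:,0],90)];print(b.min(0).round(3),b.max(0).round(3))
a=c2['color'][180:350,200:440,::-1];cv2.imwrite('pics/s4.png',cv2.resize(a,None,fx=3.3,fy=3.3))
"
```

```text
time: 2.95
eef_pos: [0.4758, -0.3315, 0.0409]
eef_rot: [2.189, 0.07, -2.189]
wrist_force: [0.7, 0.6, -0.5]
finger_gap: 0.473
[ 0.4758066  -0.33158946  0.0408793 ] [-7.57810251e-01  4.01542277e-01  1.66197428e+00 -3.40738161e-05
  1.07802106e+00  7.49233508e-01] 0.46523112142779
w 56851 [-0.0519 -0.0408 -0.0365 -0.0276]
[-0.066 -0.034 -0.013] [-0.028  0.034  0.011]
s 1282 [-0.0345 -0.0303 -0.0292 -0.0258]
[-0.04  -0.027 -0.01 ] [-0.026  0.034  0.012]
```

View pics/s4.png

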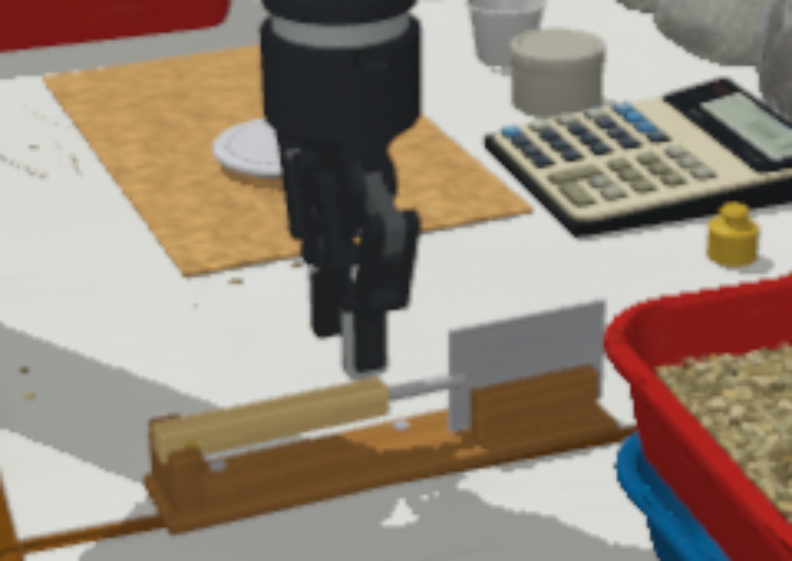

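View pics/w4.png

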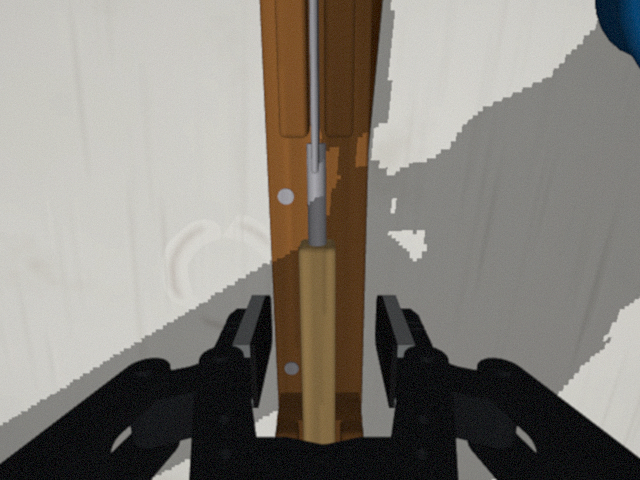

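```bash
python3 -m inch '[{"travel":[0.007,0,0],"delta_rot":[0,0,0],"grip":0.045},{"travel":[0.014,0,0],"delta_rot":[0,0,0],"grip":0.045},{"travel":[0.02,0,0],"delta_rot":[0,0,0],"grip":0.045},{"travel":[0.025,0,0],"delta_rot":[0,0,0],"grip":0.045},{"travel":[0.025,0,0],"delta_rot":[0,0,0],"grip":0.045}]'
python3 -c "
from h import *
c2,P2,W2=cap('side');M,o=T();Q2=(P2-M[:3,3])@M[:3,:3]
for n,q in(('s',Q2),):
    m=(np.abs(q[...,1])<.06)&(q[...,1]>.012)&(np.abs(q[...,2])<.03)&(q[...,0]<-.0)&(q[...,0]>-.12)
    a=q[m];print(n,len(a),np.percentile(a[:,0],[95,98,99,100]).round(4))
a=c2['color'][180:350,200:440,::-1];cv2.imwrite('pics/s5.png',cv2.resize(a,None,fx=3.3,fy=3.3))
"
```

```text
time: 3.55
eef_pos: [0.475, -0.3308, 0.0145]
eef_rot: [2.188, 0.072, -2.192]
wrist_force: [-0.2, 0.5, 0.3]
finger_gap: 0.526
s 765 [-0.0358 -0.0302 -0.0295 -0.0278]
```

View pics/s5.png

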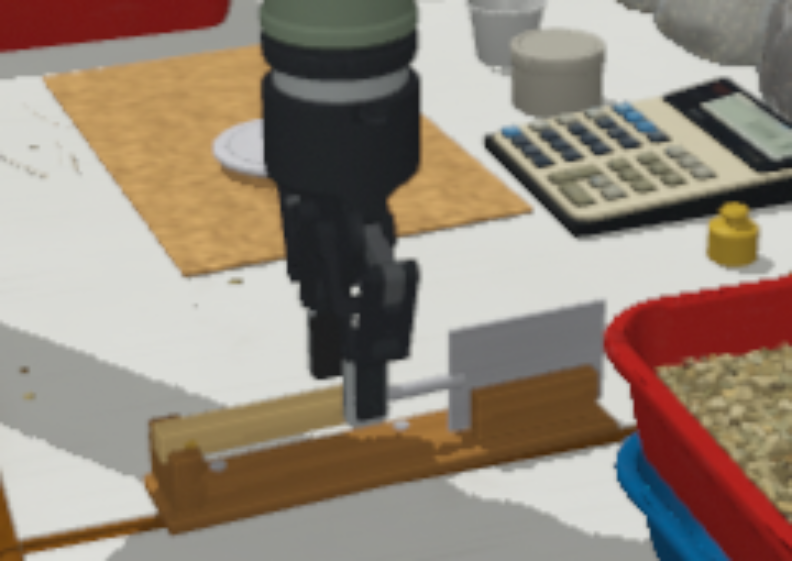

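The offset holds as I descend: the tips are now beside the handle top, about 31 mm behind the reported TCP. I'll go 20 mm further and close.

```bash
python3 -m inch '[{"travel":[0.007,0,0],"delta_rot":[0,0,0],"grip":0.045},{"travel":[0.014,0,0],"delta_rot":[0,0,0],"grip":0.045},{"travel":[0.02,0,0],"delta_rot":[0,0,0],"grip":0.045},{"travel":[0.02,0,0],"delta_rot":[0,0,0],"grip":0.03},{"travel":[0.02,0,0],"delta_rot":[0,0,0],"grip":0.0}]'
python3 -m inch '[{"travel":[0,0,0],"delta_rot":[0,0,0],"grip":0.0},{"travel":[0,0,0],"delta_rot":[0,0,0],"grip":0.0},{"travel":[0,0,0],"delta_rot":[0,0,0],"grip":0.0},{"travel":[0,0,0],"delta_rot":[0,0,0],"grip":0.0},{"travel":[0,0,0],"delta_rot":[0,0,0],"grip":0.0}]' 80

```

```text
time: 4.1
eef_pos: [0.4755, -0.3312, -0.0045]
eef_rot: [2.189, 0.071, -2.19]
wrist_force: [-0.4, 2.2, -0.2]
finger_gap: 0.199
time: 4.6
eef_pos: [0.4756, -0.3312, -0.0042]
eef_rot: [2.189, 0.071, -2.19]
wrist_force: [-0.1, 2.0, -0.6]
finger_gap: 0.172
```

Gripped at gap 0.172, about 15 mm. Now I'll lift.

```bash
python3 -m inch '[{"travel":[-0.015,0,0],"delta_rot":[0,0,0],"grip":0.0},{"travel":[-0.03,0,0],"delta_rot":[0,0,0],"grip":0.0},{"travel":[-0.05,0,0],"delta_rot":[0,0,0],"grip":0.0},{"travel":[-0.075,0,0],"delta_rot":[0,0,0],"grip":0.0},{"travel":[-0.1,0,0],"delta_rot":[0,0,0],"grip":0.0}]'
cat >> h.py <<'E'
G=-.043
def gog(p,xd,yd,g=None):
    "like go but p = world point of grasp axis"
    g=G if g is None else g
    x=np.array(xd,float);x/=np.linalg.norm(x)
    go(np.array(p)-g*x,xd,yd)
E
python3 -c "
from h import *
c2,P2,W2=cap('side','s6')
a=c2['color'][130:350,200:440,::-1];cv2.imwrite('pics/s6.png',cv2.resize(a,None,fx=2.6,fy=2.6))
cap('wrist','w6')
gog([.545,-.16,.14],[0,0,-1],[1,0,0])
gog([.545,-.16,.14],[.766,0,-.643],[.643,0,.766])
M,o=T();print(M.round(3)[:3,:3],o['eef_pos'],o['finger_gap'])
"
```

```text
time: 5.1
eef_pos: [0.4764, -0.3324, 0.0988]
eef_rot: [2.19, 0.067, -2.186]
wrist_force: [0.3, -0.3, -1.5]
finger_gap: 0.173
travel [ 0.0044 -0.1707 -0.0765] rot [-1.5073e+00  2.0000e-04 -1.4300e-02] deg 86.4
travel [-0.0106 -0.1685 -0.1095] rot [-1.4013  0.6535  0.6829] deg 96.8
[[ 0.009  0.063 -0.998]
 [-0.009 -0.998 -0.064]
 [-1.     0.01  -0.009]] [ 0.47944427 -0.33516076  0.10240551] 0.1703490655663428
```

View pics/s6.png

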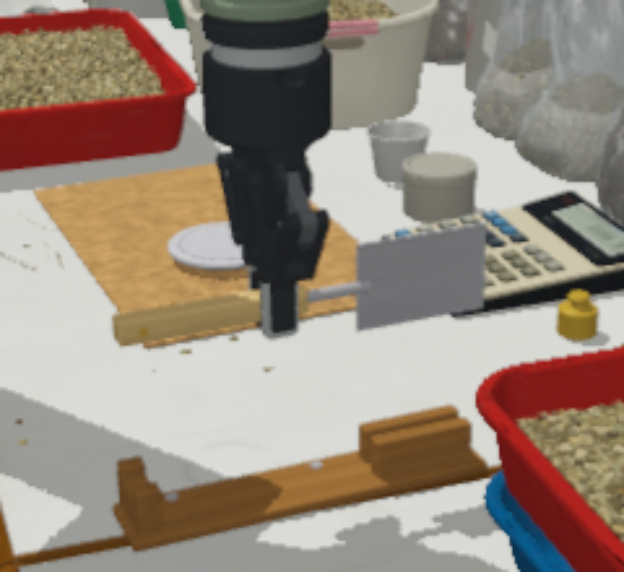

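View pics/w6.png

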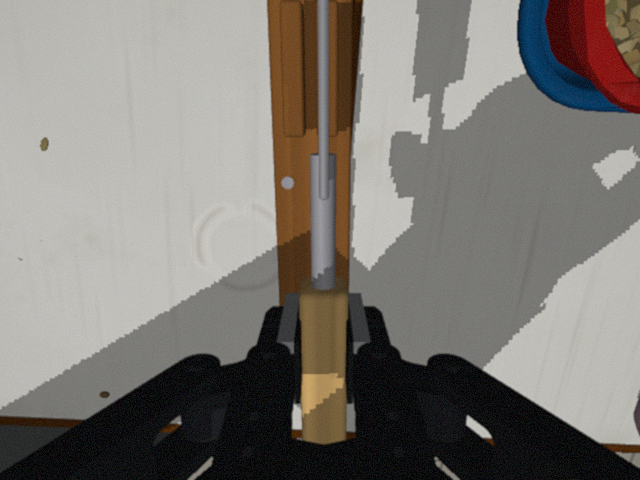

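```bash
python3 -m inch '[{"travel":[0,-0.017,-0.008],"delta_rot":[-0.15,0,0],"grip":0.0},{"travel":[0,-0.034,-0.016],"delta_rot":[-0.3,0,0],"grip":0.0},{"travel":[0,-0.051,-0.024],"delta_rot":[-0.45,0,0],"grip":0.0},{"travel":[0,-0.068,-0.032],"delta_rot":[-0.6,0,0],"grip":0.0},{"travel":[0,-0.085,-0.04],"delta_rot":[-0.75,0,0],"grip":0.0}]'
python3 -c "
from h import *
gog([.545,-.16,.14],[0,0,-1],[1,0,0])"
```

```text
time: 5.7
eef_pos: [0.5103, -0.2435, 0.0955]
eef_rot: [1.737, 0.755, -1.738]
wrist_force: [0.7, 0.1, -1.9]
finger_gap: 0.169
travel [-0.0015 -0.0316 -0.0847] rot [-7.513e-01  1.000e-04  0.000e+00] deg 43.0
```

```bash
python3 -m inch '[{"travel":[0,-0.006,-0.017],"delta_rot":[-0.15,0,0],"grip":0.0},{"travel":[0,-0.012,-0.034],"delta_rot":[-0.3,0,0],"grip":0.0},{"travel":[0,-0.018,-0.051],"delta_rot":[-0.45,0,0],"grip":0.0},{"travel":[0,-0.025,-0.068],"delta_rot":[-0.6,0,0],"grip":0.0},{"travel":[0,-0.031,-0.085],"delta_rot":[-0.75,0,0],"grip":0.0}]'
python3 -c "
from h import *
gog([.545,-.16,.14],[.766,0,-.643],[.643,0,.766])
gog([.545,-.16,.14],[.423,0,-.906],[.906,0,.423])"
```

```text
time: 6.2
eef_pos: [0.5461, -0.1604, 0.0955]
eef_rot: [1.21, 1.209, -1.21]
wrist_force: [0.7, 0.1, -1.2]
finger_gap: 0.172
travel [-0.0169  0.0318 -0.0004] rot [-1.000e-03  5.000e-04  8.727e-01] deg 50.0
travel [-0.0056  0.0171 -0.0004] rot [-1.10e-03  2.00e-04  4.37e-01] deg 25.0
```

```bash
python3 -m inch '[{"travel":[0,0.006,0],"delta_rot":[0,0,0.14],"grip":0.0},{"travel":[-0.002,0.012,0],"delta_rot":[0,0,0.28],"grip":0.0},{"travel":[-0.004,0.018,0],"delta_rot":[0,0,0.42],"grip":0.0},{"travel":[-0.008,0.024,0],"delta_rot":[0,0,0.56],"grip":0.0},{"travel":[-0.012,0.028,0],"delta_rot":[0,0,0.7],"grip":0.0}]'
python3 -c "
from h import *
gog([.545,-.16,.06],[.766,0,-.643],[.643,0,.766])
"
```

```text
time: 6.7
eef_pos: [0.5724, -0.1579, 0.1055]
eef_rot: [1.455, 0.721, -0.716]
wrist_force: [0.9, 1.1, -2.1]
finger_gap: 0.169
travel [ 0.0616 -0.0399  0.0026] rot [-0.0045 -0.0048  0.2221] deg 12.7
```

```bash
python3 -m inch '[{"travel":[0.012,-0.008,0],"delta_rot":[0,0,0.06],"grip":0.0},{"travel":[0.024,-0.016,0],"delta_rot":[0,0,0.12],"grip":0.0},{"travel":[0.036,-0.024,0],"delta_rot":[0,0,0.17],"grip":0.0},{"travel":[0.049,-0.032,0],"delta_rot":[0,0,0.17],"grip":0.0},{"travel":[0.06,-0.04,0],"delta_rot":[0,0,0.17],"grip":0.0}]'
python3 -c "
from h import *
gog([.545,-.16,.035],[.766,0,-.643],[.643,0,.766])
c,P,W=cap('side','s7');np.save('s7.npy',P)
a=c['color'][130:350,200:440,::-1];cv2.imwrite('pics/s7.png',cv2.resize(a,None,fx=2.6,fy=2.6))
M,o=T();print(M.round(3),o['qpos'])
"
```

```text
time: 7.2
eef_pos: [0.5762, -0.1575, 0.0314]
eef_rot: [1.497, 0.594, -0.591]
wrist_force: [0.1, -0.1, -1.7]
finger_gap: 0.169
travel [ 0.0178 -0.0163  0.0027] rot [-0.0068 -0.0047  0.0584] deg 3.4
[[ 0.725  0.689 -0.001  0.575]
 [ 0.006 -0.007 -1.    -0.157]
 [-0.689  0.725 -0.01   0.03 ]
 [ 0.     0.     0.     1.   ]] [-0.69032658  0.28289646  2.20977277  1.62655399  0.48610146 -2.14518089]
```

View pics/s7.png

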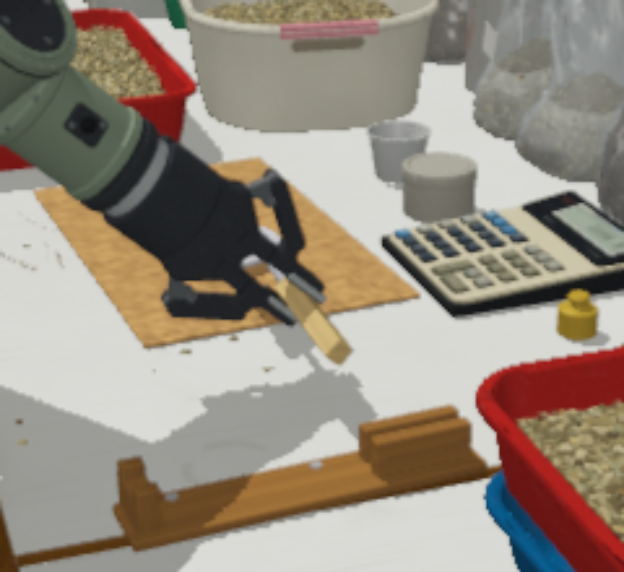

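```bash
python3 -c "
from h import *
P=np.load('s7.npy')
c,P2,W=cap('wrist','w7')
M,o=T();
for Pn in (P,P2):
    q=(Pn-M[:3,3])@M[:3,:3]
    g=q-[-.043,0,0]
    m=(np.abs(g[...,2])<.05)&(np.abs(g[...,1])<.075)&(g[...,0]<.03)&(g[...,0]>-.09)&(Pn[...,2]>.01)
    A=Pn[m];B=g[m];i=np.argsort(A[:,2]);
    for k in i[:200:20]: print(A[k].round(3),B[k].round(3))
"
```

```text
[ 0.542 -0.161  0.041] [ 0.012 -0.016  0.004]
[ 0.532 -0.163  0.05 ] [-0.002 -0.017  0.006]
[ 0.5   -0.169  0.056] [-0.029 -0.035  0.012]
[ 0.488 -0.17   0.058] [-0.04  -0.041  0.013]
[ 0.497 -0.172  0.059] [-0.034 -0.034  0.015]
[ 0.519 -0.164  0.061] [-0.018 -0.017  0.007]
[ 0.535 -0.146  0.061] [-0.008 -0.006 -0.011]
[ 0.559 -0.167  0.062] [0.009 0.011 0.01 ]
[ 0.556 -0.168  0.063] [0.007 0.01  0.011]
[ 0.54  -0.122  0.063] [-0.005 -0.001 -0.035]
[ 0.54  -0.15   0.039] [ 0.011 -0.019 -0.007]
[ 0.542 -0.15   0.041] [ 0.011 -0.017 -0.007]
[ 0.545 -0.146  0.042] [ 0.014 -0.014 -0.011]
[ 0.538 -0.15   0.042] [ 0.008 -0.018 -0.007]
[ 0.539 -0.15   0.043] [ 0.008 -0.017 -0.007]
[ 0.544 -0.146  0.043] [ 0.011 -0.014 -0.011]
[ 0.536 -0.15   0.043] [ 0.006 -0.018 -0.007]
[ 0.535 -0.15   0.044] [ 0.004 -0.019 -0.007]
[ 0.538 -0.15   0.044] [ 0.006 -0.017 -0.007]
[ 0.534 -0.15   0.045] [ 0.003 -0.019 -0.006]
```

View pics/w7.png

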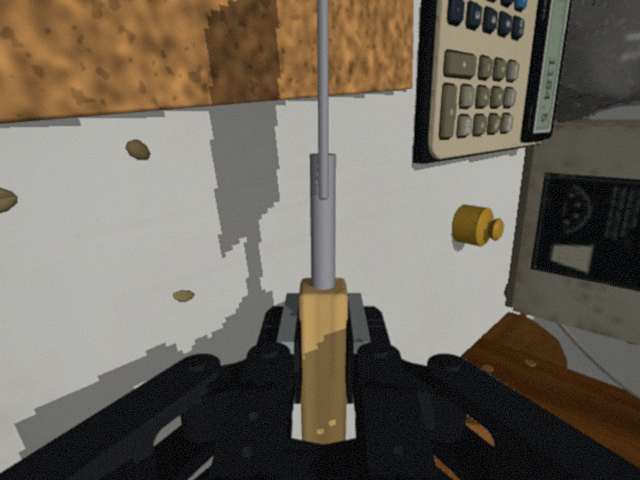

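```bash
python3 -m inch '[{"travel":[0.005,-0.005,0],"delta_rot":[0,0,0],"grip":0.0},{"travel":[0.010,-0.010,0],"delta_rot":[0,0,0],"grip":0.0},{"travel":[0.015,-0.015,0],"delta_rot":[0,0,0],"grip":0.0},{"travel":[0.021,-0.021,0],"delta_rot":[0,0,0],"grip":0.0},{"travel":[0.021,-0.021,0],"delta_rot":[0,0,0],"grip":0.0}]'
python3 -m inch '[{"travel":[0,0,0],"delta_rot":[0,0,0],"grip":0.018},{"travel":[0,0,0],"delta_rot":[0,0,0],"grip":0.02},{"travel":[0,0,0],"delta_rot":[0,0,0],"grip":0.024},{"travel":[0,0,0],"delta_rot":[0,0,0],"grip":0.026},{"travel":[0,0,0],"delta_rot":[0,0,0],"grip":0.026}]'
python3 -c "
from h import *
c,P,W=cap('side','s8');np.save('s8.npy',P)
a=c['color'][130:350,200:440,::-1];cv2.imwrite('pics/s8.png',cv2.resize(a,None,fx=2.6,fy=2.6))
c,P,W=cap('wrist','w8')
"
```

```text
time: 7.8
eef_pos: [0.5792, -0.1575, 0.0043]
eef_rot: [1.496, 0.593, -0.587]
wrist_force: [-1.0, 0.4, -1.8]
finger_gap: 0.168
time: 8.3
eef_pos: [0.5794, -0.1576, 0.0047]
eef_rot: [1.496, 0.592, -0.586]
wrist_force: [0.3, -0.2, -1.3]
finger_gap: 0.301
```

View pics/s8.png

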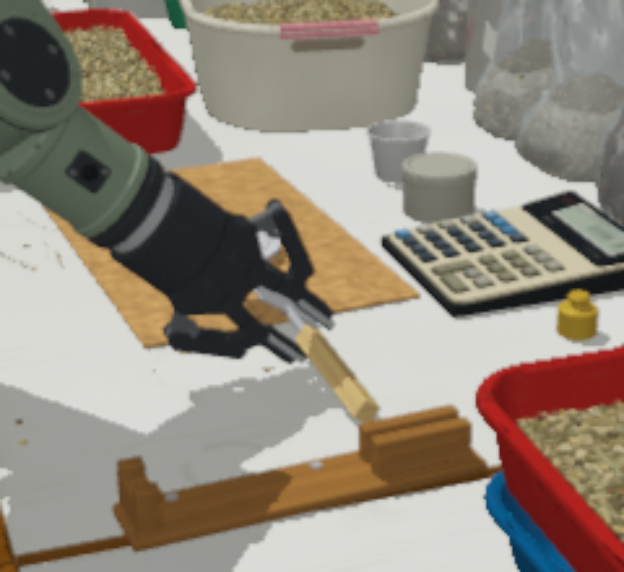

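View pics/w8.png

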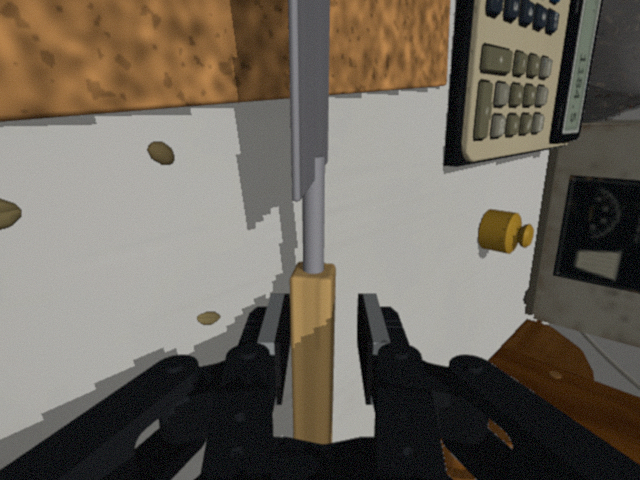

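```bash
python3 -m inch '[{"travel":[-0.006,0,0],"delta_rot":[0,0,0],"grip":0.032},{"travel":[-0.014,0,0],"delta_rot":[0,0,0],"grip":0.034},{"travel":[-0.024,0,0],"delta_rot":[0,0,0],"grip":0.034},{"travel":[-0.036,0,0],"delta_rot":[0,0,0],"grip":0.034},{"travel":[-0.05,0,0],"delta_rot":[0,0,0],"grip":0.034}]'
python3 -c "
from h import *
c,P,W=cap('side','s9');np.save('s9.npy',P)
a=c['color'][130:350,200:440,::-1];cv2.imwrite('pics/s9.png',cv2.resize(a,None,fx=2.6,fy=2.6))
c,P,W=cap('wrist','w9')
"
```

```text
time: 8.9
eef_pos: [0.5421, -0.1575, 0.0391]
eef_rot: [1.496, 0.593, -0.586]
wrist_force: [0.4, 0.4, 0.2]
finger_gap: 0.393
```

View pics/s9.png

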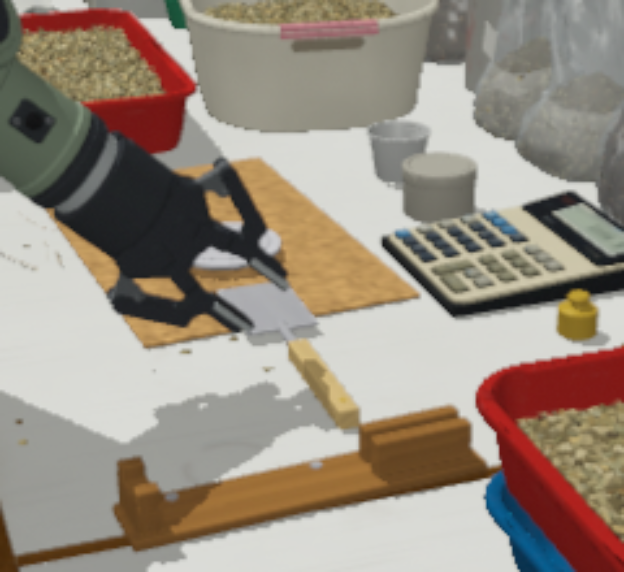

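View pics/w9.png

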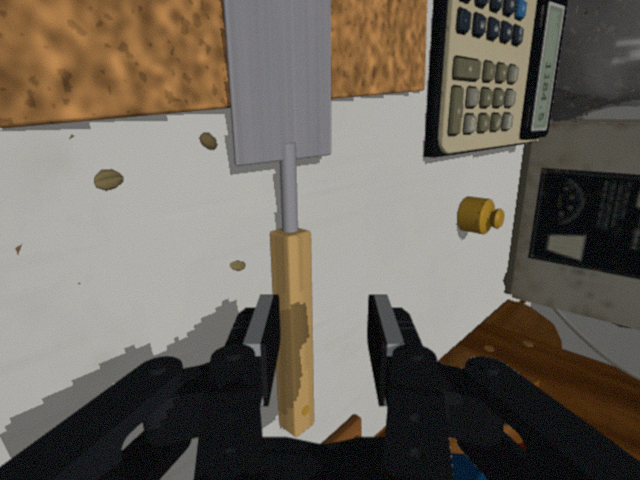

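The spatula lies flat and is let go: the blade is over the mat edge at (280,80) and the handle runs from (290,235) to (297,430). I'll retreat and point the tool down.

```bash
python3 -c "
from h import *
go([.50,-.155,.16],[0,0,-1],[1,0,0])"
python3 -m inch '[{"travel":[-0.03,0.01,0],"delta_rot":[0,0,0],"grip":0.05},{"travel":[-0.055,0.025,0],"delta_rot":[0,0,-0.1],"grip":0.05},{"travel":[-0.08,0.045,0],"delta_rot":[0,0,-0.24],"grip":0.05},{"travel":[-0.105,0.055,0],"delta_rot":[0,0,-0.38],"grip":0.05},{"travel":[-0.115,0.06,0],"delta_rot":[0,0,-0.5],"grip":0.05}]'
python3 -c "
from h import *
go([.52,-.155,.16],[0,0,-1],[1,0,0])"
```

```text
travel [-0.1129  0.059  -0.0037] rot [-0.002  -0.006  -0.8191] deg 46.9
time: 9.5
eef_pos: [0.5098, -0.1491, 0.1435]
eef_rot: [1.445, 0.821, -0.727]
wrist_force: [1.6, 1.0, 0.1]
finger_gap: 0.588
travel [-0.0085  0.0175  0.0057] rot [ 0.0304 -0.053  -0.5798] deg 33.4
```

```bash
python3 -m inch '[{"travel":[-0.002,0.003,0.005],"delta_rot":[0.005,-0.01,-0.1],"grip":0.05},{"travel":[-0.004,0.006,0.005],"delta_rot":[0.01,-0.02,-0.2],"grip":0.05},{"travel":[-0.006,0.01,0.005],"delta_rot":[0.015,-0.02,-0.3],"grip":0.05},{"travel":[-0.008,0.014,0.005],"delta_rot":[0.015,-0.02,-0.4],"grip":0.05},{"travel":[-0.009,0.018,0.005],"delta_rot":[0.015,-0.02,-0.45],"grip":0.05}]'
python3 -c "
from h import *
c,P,W=cap('wrist','w10');np.save('w10.npy',P)
go([.52,-.155,.16],[0,0,-1],[1,0,0]);M,o=T();print(M.round(3))"
```

```text
time: 10.0
eef_pos: [0.5237, -0.1554, 0.1628]
eef_rot: [1.272, 1.139, -1.08]
wrist_force: [0.2, 0.5, -0.4]
finger_gap: 0.586
travel [ 0.0028 -0.0058 -0.0007] rot [ 0.0234 -0.0259 -0.1374] deg 8.1
[[ 0.137  0.99   0.025  0.525]
 [ 0.027  0.022 -0.999 -0.156]
 [-0.99   0.137 -0.024  0.164]
 [ 0.     0.     0.     1.   ]]
```

View pics/w10.png

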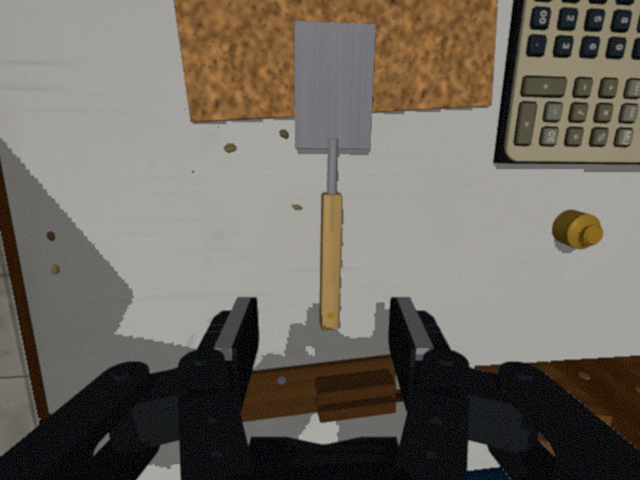

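The wrist view shows the spatula flat, its front edge at row 22 (columns 296–376) and its handle from (332,195) to (330,328).

```bash
python3 - <<'E'
from h import *
P=np.load('w10.npy')
img=cv2.imread('pics/w10.png')
for v in (205,230,260,290,315):
    h=cv2.cvtColor(img[v:v+1,312:352],cv2.COLOR_BGR2HSV)[0]; m=h[:,1]>80; r=P[v,312:352][m]; print(v,m.sum(),r.mean(0).round(4),r[:,0].min().round(4),r[:,0].max().round(4))
for u,v in [(296,24),(335,24),(374,24),(298,146),(369,146),(335,90),(332,170),(332,197),(330,322)]:
    print((u,v),P[v,u].round(4))
for u,v in [(192,120),(490,104),(250,115),(430,107)]: print('mat',P[v,u].round(4))
E
```

```text
205 20 [ 0.5507 -0.1476  0.0167] 0.5438 0.5584
230 21 [ 0.5509 -0.1684  0.0162] 0.5437 0.5591
260 20 [ 0.5512 -0.1941  0.0165] 0.5439 0.5593
290 18 [ 0.551  -0.2207  0.017 ] 0.544 0.558
315 19 [ 0.5512 -0.2441  0.0167] 0.5443 0.5591
(296, 24) [ 0.5224 -0.0168  0.0095]
(335, 24) [ 0.5509 -0.0153  0.0088]
(374, 24) [ 0.5792 -0.0145  0.0118]
(298, 146) [ 0.5242 -0.1023  0.0106]
(369, 146) [ 0.5805 -0.1016  0.0102]
(335, 90) [ 0.5519 -0.0607  0.0108]
(332, 170) [ 0.5509 -0.1203  0.0132]
(332, 197) [ 0.5507 -0.1409  0.0183]
(330, 322) [ 0.5524 -0.2515  0.0154]
mat [ 0.4453 -0.0848  0.0055]
mat [ 0.681 -0.067  0.005]
mat [ 0.4881 -0.0802  0.0068]
mat [ 0.6298 -0.0707  0.0059]
```

```bash
python3 -c "
from h import *
go([.551,-.178,.05],[0,0,-1],[1,0,0])"
python3 -m inch '[{"travel":[0.02,0.004,0.004],"delta_rot":[0.01,-0.01,-0.05],"grip":0.05},{"travel":[0.045,0.007,0.009],"delta_rot":[0.02,-0.02,-0.1],"grip":0.05},{"travel":[0.07,0.009,0.015],"delta_rot":[0.023,-0.026,-0.137],"grip":0.05},{"travel":[0.095,0.011,0.02],"delta_rot":[0.023,-0.026,-0.137],"grip":0.05},{"travel":[0.114,0.011,0.021],"delta_rot":[0.023,-0.026,-0.137],"grip":0.05}]'
python3 -c "
from h import *
c,P,W=cap('wrist','w11');np.save('w11.npy',P)
go([.551,-.178,.05],[0,0,-1],[1,0,0]);M,o=T();print(M.round(3))"
```

```text
travel [0.1153 0.0093 0.0257] rot [ 0.0234 -0.0259 -0.1374] deg 8.1
time: 10.55
eef_pos: [0.5481, -0.1725, 0.0474]
eef_rot: [1.211, 1.213, -1.21]
wrist_force: [-0.2, -0.1, 0.1]
finger_gap: 0.587
travel [-0.0058  0.0051  0.0066] rot [-0.0014 -0.0055  0.0072] deg 0.5
[[-0.007  1.    -0.001  0.546]
 [ 0.006 -0.001 -1.    -0.171]
 [-1.    -0.007 -0.005  0.044]
 [ 0.     0.     0.     1.   ]]
```

View pics/w11.png

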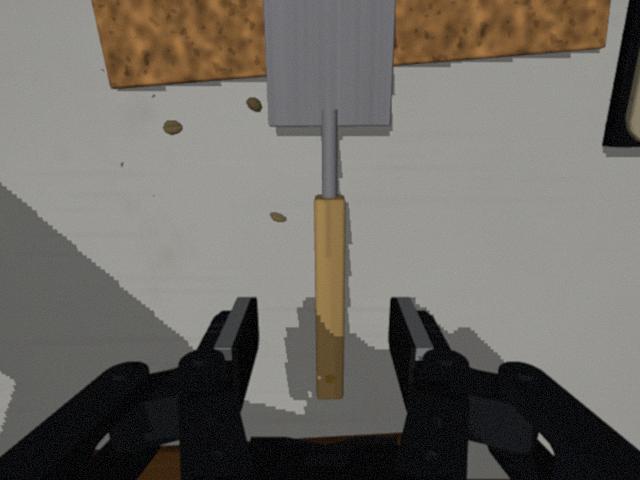

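```bash
python3 -m inch '[{"travel":[0.02,0.004,0.002],"delta_rot":[0,0,0],"grip":0.05},{"travel":[0.035,0.004,0.004],"delta_rot":[0,0,0],"grip":0.05},{"travel":[0.05,0.004,0.004],"delta_rot":[0,0,0],"grip":0.05},{"travel":[0.058,0.004,0.004],"delta_rot":[0,0,0],"grip":0.05},{"travel":[0.058,0.004,0.004],"delta_rot":[0,0,0],"grip":0.05}]'
python3 -c "
from h import *
go([.551,-.178,-.022],[0,0,-1],[1,0,0])
c2,P2,W2=cap('side');M,o=T();
a=c2['color'][180:350,200:440,::-1];cv2.imwrite('pics/s12.png',cv2.resize(a,None,fx=3.3,fy=3.3))
q=P2
m=(abs(q[...,0]-M[0,3])<.06)&(abs(q[...,1]-M[1,3])<.04)&(q[...,2]>.006)&(abs(q[...,0]-M[0,3])>.015)
print(np.percentile(q[m][:,2],[0,1,2,5]).round(4))
"
```

```text
time: 11.1
eef_pos: [0.5513, -0.1762, -0.0097]
eef_rot: [1.211, 1.213, -1.212]
wrist_force: [-0.3, -0.1, -0.5]
finger_gap: 0.589
travel [ 0.0123 -0.0002  0.0019] rot [-0.0014 -0.0027  0.0035] deg 0.3
[0.0202 0.0285 0.0343 0.0485]
```

View pics/s12.png

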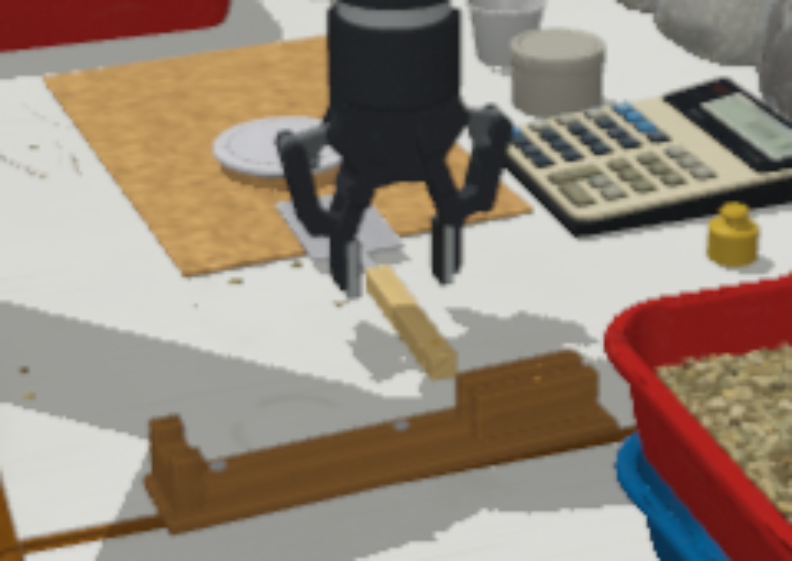

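```bash
python3 -m inch '[{"travel":[0.006,0,0.001],"delta_rot":[0,0,0],"grip":0.05},{"travel":[0.01,0,0.001],"delta_rot":[0,0,0],"grip":0.05},{"travel":[0.013,0,0.001],"delta_rot":[0,0,0],"grip":0.04},{"travel":[0.013,0,0.001],"delta_rot":[0,0,0],"grip":0.03},{"travel":[0.013,0,0.001],"delta_rot":[0,0,0],"grip":0.025}]'
python3 -m inch '[{"travel":[0,0,0],"delta_rot":[0,0,0],"grip":0.02},{"travel":[0,0,0],"delta_rot":[0,0,0],"grip":0.0},{"travel":[0,0,0],"delta_rot":[0,0,0],"grip":0.0},{"travel":[0,0,0],"delta_rot":[0,0,0],"grip":0.0},{"travel":[0,0,0],"delta_rot":[0,0,0],"grip":0.0}]' 100
python3 -c "
from h import *
c2,P2,W2=cap('side');M,o=T();print(M.round(3))
a=c2['color'][180:350,200:440,::-1];cv2.imwrite('pics/s13.png',cv2.resize(a,None,fx=3.3,fy=3.3))
cap('wrist','w13')
"
```

```text
time: 11.65
eef_pos: [0.5528, -0.1779, -0.0212]
eef_rot: [1.211, 1.21, -1.21]
wrist_force: [0.2, -0.1, 0.7]
finger_gap: 0.294
time: 12.15
eef_pos: [0.5532, -0.1781, -0.0206]
eef_rot: [1.211, 1.209, -1.21]
wrist_force: [-1.8, -0.7, 4.4]
finger_gap: 0.145
[[ 0.     1.    -0.001  0.553]
 [ 0.001 -0.001 -1.    -0.178]
 [-1.     0.    -0.001 -0.021]
 [ 0.     0.     0.     1.   ]]
```

View pics/s13.png

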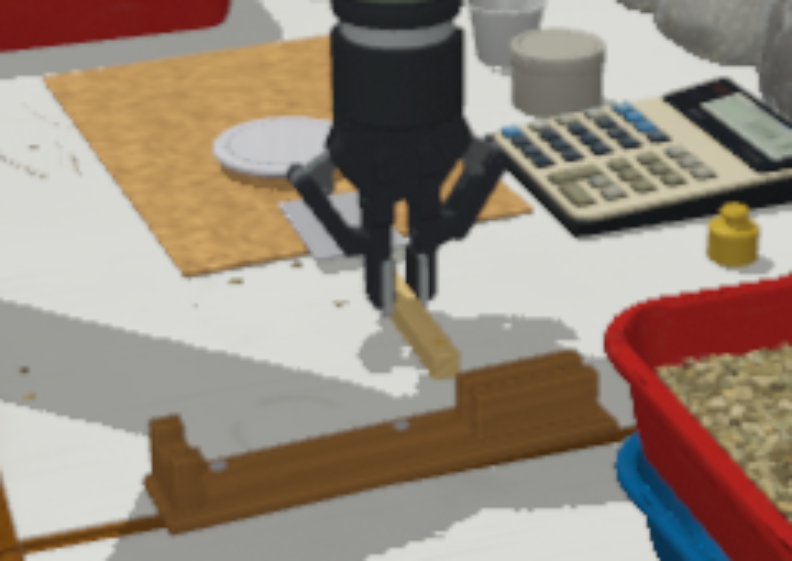

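View pics/w13.png

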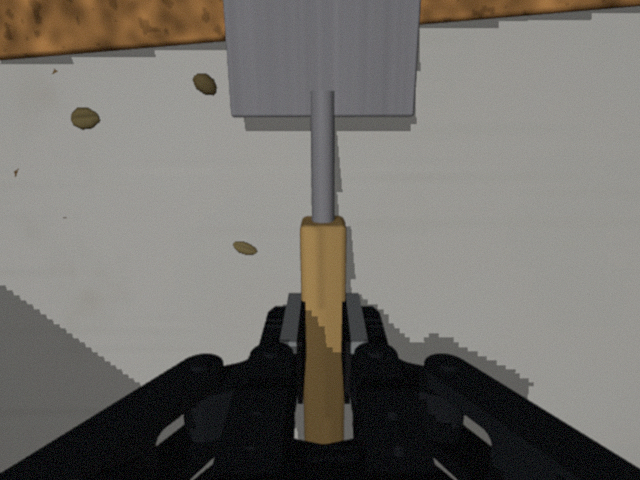

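Gripped across the handle. I'll lift it 2 mm and check the blade height.

```bash
cat > m.py <<'E'
from h import *
c,P,W=cap('wrist');M,o=T()
def pl(u0,u1,v0,v1):
    A=P[v0:v1,u0:u1].reshape(-1,3);A=A[np.isfinite(A).all(1)]
    c=np.linalg.lstsq(np.c_[A[:,:2]-A[:,:2].mean(0),np.ones(len(A))],A[:,2],rcond=None)[0]
    print('mean',A.mean(0).round(4),'slopes',c[:2].round(3))
pl(245,405,20,100); pl(450,600,60,200)
print(o['eef_pos'],o['wrist_force'],o['finger_gap'])
E
python3 m.py
python3 -m inch '[{"travel":[-0.001,0,0],"delta_rot":[0,0,0],"grip":0.0},{"travel":[-0.002,0,0],"delta_rot":[0,0,0],"grip":0.0},{"travel":[-0.002,0,0],"delta_rot":[0,0,0],"grip":0.0},{"travel":[-0.002,0,0],"delta_rot":[0,0,0],"grip":0.0},{"travel":[-0.002,0,0],"delta_rot":[0,0,0],"grip":0.0}]'
python3 m.py
```

```text
mean [ 0.5541 -0.087   0.0103] slopes [-0.   -0.01]
mean [ 6.246e-01 -1.090e-01  6.000e-04] slopes [-0.001  0.   ]
[ 0.55323427 -0.17807264 -0.02062282] [-0.91147305 -0.03505122  5.5246101 ] 0.15115871584651702
time: 12.8
eef_pos: [0.5525, -0.1777, -0.0196]
eef_rot: [1.211, 1.211, -1.21]
wrist_force: [-0.0, -0.3, -2.0]
finger_gap: 0.157
mean [ 0.5535 -0.0867  0.0111] slopes [-0.001 -0.012]
mean [ 6.243e-01 -1.087e-01  6.000e-04] slopes [-0.001 -0.   ]
[ 0.552565   -0.17775121 -0.01952458] [-0.58515075 -0.82917278 -1.87986846] 0.15380755989897665
```

```bash
python3 -m inch '[{"travel":[0,-0.001,-0.008],"delta_rot":[0,0,0],"grip":0.0},{"travel":[0,-0.002,-0.016],"delta_rot":[0,0,0],"grip":0.0},{"travel":[0,-0.003,-0.023],"delta_rot":[0,0,0],"grip":0.0},{"travel":[0,-0.003,-0.03],"delta_rot":[0,0,0],"grip":0.0},{"travel":[0,-0.003,-0.03],"delta_rot":[0,0,0],"grip":0.0}]'
python3 -c "
from h import *
c2,P2,W2=cap('side');M,o=T();print(M.round(3))
a=c2['color'][180:290,230:400,::-1];cv2.imwrite('pics/s14.png',cv2.resize(a,None,fx=4.6,fy=4.6,interpolation=cv2.INTER_CUBIC))
c2,P2,W2=cap('scene')
a=c2['color'][220:340,240:400,::-1];cv2.imwrite('pics/c14.png',cv2.resize(a,None,fx=4.6,fy=4.6,interpolation=cv2.INTER_CUBIC))
"
```

```text
time: 13.35
eef_pos: [0.5495, -0.1464, -0.0193]
eef_rot: [1.21, 1.211, -1.209]
wrist_force: [-1.0, 0.4, -1.4]
finger_gap: 0.153
[[-0.001  1.     0.     0.55 ]
 [ 0.001  0.    -1.    -0.147]
 [-1.    -0.001 -0.001 -0.019]
 [ 0.     0.     0.     1.   ]]
```

View pics/s14.png

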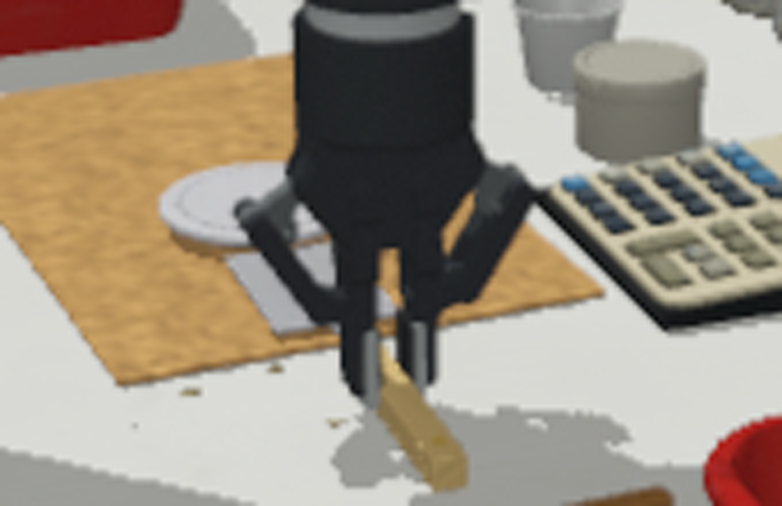

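View pics/c14.png

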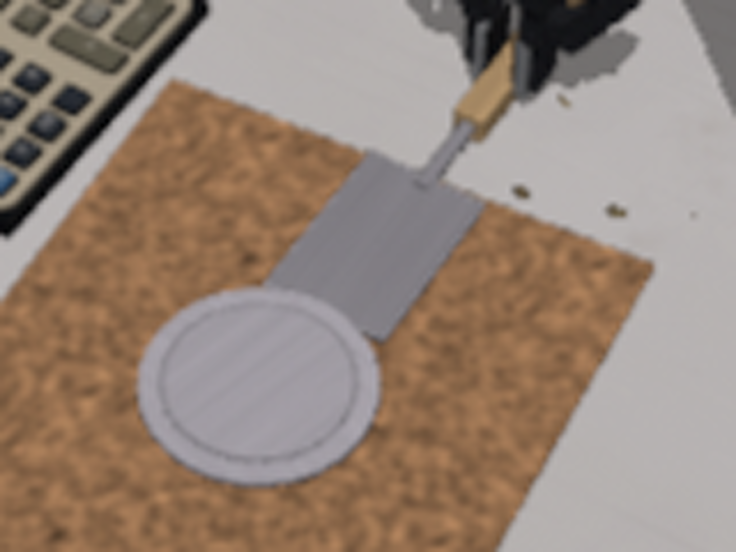

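```bash
python3 -c "
from h import *
c,P,W=cap('scene')
s=4.6
f=lambda u,v:P[int(round(220+v/s)),int(round(240+u/s))].round(4)
for p in [(375,160),(475,205),(380,325),(280,280),(425,178),(335,280),(470,125)]: print(p,f(*p))
Q=P[270:340,255:340].reshape(-1,3)
Q=Q[(Q[:,2]>.0125)&(Q[:,2]<.022)];Q=Q[Q[:,1]>.03];
# circle fit on hull
h=cv2.convexHull(Q[:,:2].astype(np.float32)).reshape(-1,2);h=h[h[:,1]>.035]
A=np.c_[2*h,np.ones(len(h))];x=np.linalg.lstsq(A,(h**2).sum(1),rcond=None)[0];print('lid',x[:2],np.sqrt(x[2]+x[:2]@x[:2]))
img=c['color'];
m=(P[...,2]>.005)&(P[...,2]<.0125)&(P[...,1]<.01)&(P[...,1]>-.07)&(abs(P[...,0]-.55)<.05)&(img.max(2).astype(int)-img.min(2)<25)
for y in np.arange(-.06,.01,.01):
    a=P[m&(abs(P[...,1]-y)<.005)];print(round(y,3),len(a),a[:,0].min().round(4),a[:,0].max().round(4),a[:,2].mean().round(4))
"
```

```text
(375, 160) [ 0.5703 -0.0668  0.0093]
(475, 205) [ 0.5211 -0.0664  0.0087]
(380, 325) [0.5227 0.0096 0.0056]
(280, 280) [0.571  0.0126 0.0081]
(425, 178) [ 0.5456 -0.0642  0.0143]
(335, 280) [ 0.5515 -0.0006  0.0069]
(470, 125) [ 0.5466 -0.1075  0.0094]
lid [0.54948756 0.0674265 ] 0.04961624147262127
-0.06 103 0.5196 0.5786 0.0089
-0.05 109 0.5192 0.5783 0.0091
-0.04 107 0.5188 0.5775 0.0086
-0.03 109 0.5198 0.5777 0.009
-0.02 114 0.5191 0.5784 0.0088
-0.01 114 0.5194 0.5787 0.0084
0.0 117 0.5186 0.5773 0.0086
```

Blade centre x is 0.5485, lid centre x is 0.5495 and y is 0.0674, and the blade top is about 9 mm high, inside the gap. I'll advance under the flange.

```bash
python3 -m inch '[{"travel":[0,0.001,-0.005],"delta_rot":[0,0,0],"grip":0.0},{"travel":[0,0.001,-0.009],"delta_rot":[0,0,0],"grip":0.0},{"travel":[0,0.001,-0.013],"delta_rot":[0,0,0],"grip":0.0},{"travel":[0,0.001,-0.016],"delta_rot":[0,0,0],"grip":0.0},{"travel":[0,0.001,-0.016],"delta_rot":[0,0,0],"grip":0.0}]'
python3 -c "
from h import *
c2,P2,W2=cap('scene')
a=c2['color'][220:340,240:400,::-1];cv2.imwrite('pics/c15.png',cv2.resize(a,None,fx=4.6,fy=4.6,interpolation=cv2.INTER_CUBIC))
"
```

```text
time: 14.0
eef_pos: [0.5507, -0.1313, -0.0193]
eef_rot: [1.21, 1.211, -1.21]
wrist_force: [-0.5, 0.1, -1.3]
finger_gap: 0.145
```

View pics/c15.png

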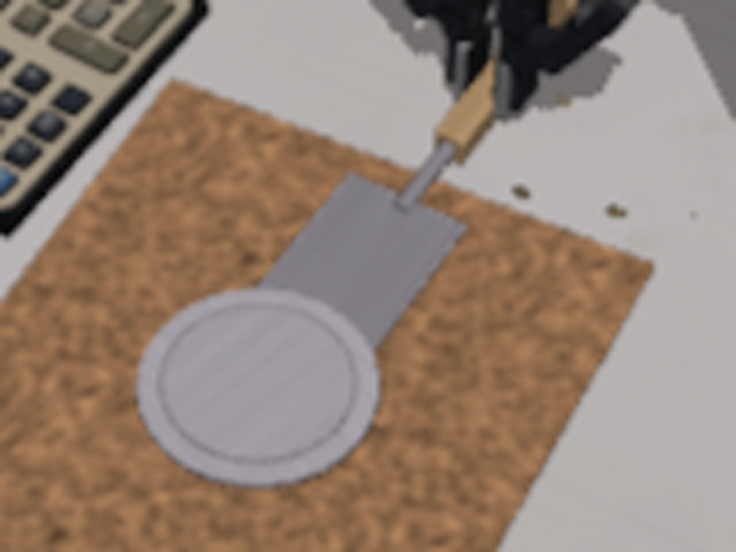

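Blade under the flange, with the tip at the plug. Now I'll lever the lid up along an arc about the far rim.

```bash
python3 -m inch '[{"travel":[-0.007,0,-0.001],"delta_rot":[0,0,0],"grip":0.0},{"travel":[-0.014,0,-0.003],"delta_rot":[0,0,0],"grip":0.0},{"travel":[-0.020,0,-0.005],"delta_rot":[0,0,0],"grip":0.0},{"travel":[-0.026,0,-0.008],"delta_rot":[0,0,0],"grip":0.0},{"travel":[-0.032,0,-0.011],"delta_rot":[0,0,0],"grip":0.0}]'
python3 -c "
from h import *
c2,P2,W2=cap('scene');np.save('c16.npy',P2)
a=c2['color'][220:340,240:400,::-1];cv2.imwrite('pics/c16.png',cv2.resize(a,None,fx=4.6,fy=4.6,interpolation=cv2.INTER_CUBIC))
Q=P2[270:345,255:345].reshape(-1,3);Q=Q[(Q[:,2]>.012)&(abs(Q[:,0]-.549)<.03)&(Q[:,1]>.05)]
print(np.polyfit(Q[:,1],Q[:,2],1),Q.min(0),Q.max(0))
"
```

```text
time: 14.55
eef_pos: [0.5511, -0.1208, 0.0137]
eef_rot: [1.211, 1.209, -1.21]
wrist_force: [-0.5, 0.5, -1.7]
finger_gap: 0.151
[-0.49987024  0.06754699] [0.51901823 0.05015472 0.01213161] [0.57898002 0.11317235 0.04639927]
```

View pics/c16.png

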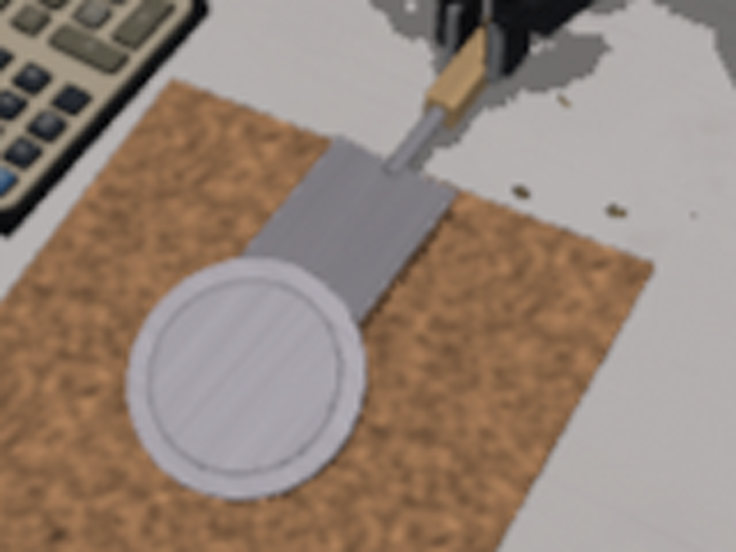

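The lid is at 26.6°, as planned. On to about 45°, hold, then 60°.

```bash
python3 -m inch '[{"travel":[-0.007,0,-0.004],"delta_rot":[0,0,0],"grip":0.0},{"travel":[-0.013,0,-0.008],"delta_rot":[0,0,0],"grip":0.0},{"travel":[-0.018,0,-0.012],"delta_rot":[0,0,0],"grip":0.0},{"travel":[-0.023,0,-0.016],"delta_rot":[0,0,0],"grip":0.0},{"travel":[-0.023,0,-0.016],"delta_rot":[0,0,0],"grip":0.0}]'
python3 -c "
from h import *
c2,P2,W2=cap('scene');np.save('c17.npy',P2)
a=c2['color'][220:340,240:400,::-1];cv2.imwrite('pics/c17.png',cv2.resize(a,None,fx=4.6,fy=4.6,interpolation=cv2.INTER_CUBIC))
Q=P2[260:345,245:345].reshape(-1,3);Q=Q[(Q[:,2]>.012)&(abs(Q[:,0]-.549)<.03)&(Q[:,1]>.065)]
print(np.polyfit(Q[:,1],Q[:,2],1),Q.min(0),Q.max(0))
"
```

```text
time: 15.1
eef_pos: [0.5515, -0.1045, 0.0368]
eef_rot: [1.211, 1.209, -1.209]
wrist_force: [0.2, 0.6, -0.9]
finger_gap: 0.147
[-1.0444058   0.13334216] [0.51907565 0.06500975 0.01207018] [0.57896586 0.11906853 0.07008713]
```

View pics/c17.png

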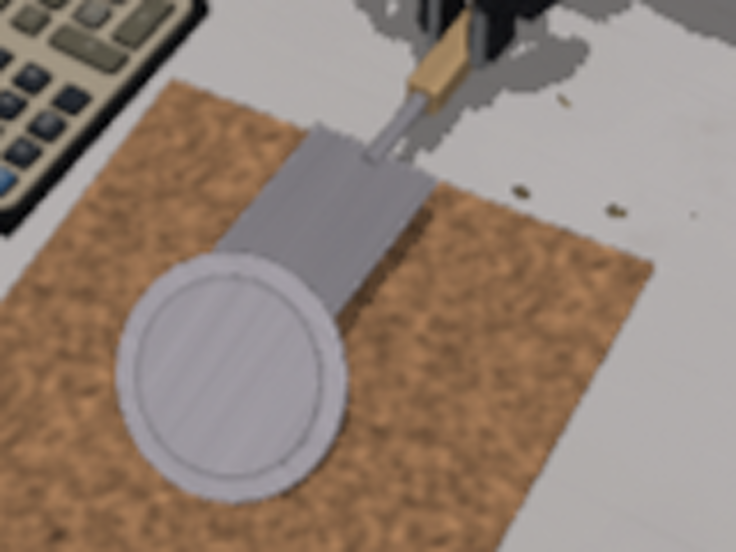

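```bash
python3 -m inch '[{"travel":[-0.007,0,-0.009],"delta_rot":[0,0,0],"grip":0.0},{"travel":[-0.0135,0,-0.018],"delta_rot":[0,0,0],"grip":0.0},{"travel":[-0.019,0,-0.028],"delta_rot":[0,0,0],"grip":0.0},{"travel":[-0.025,0,-0.0375],"delta_rot":[0,0,0],"grip":0.0},{"travel":[-0.025,0,-0.0375],"delta_rot":[0,0,0],"grip":0.0}]'
python3 -c "
from h import *
c2,P2,W2=cap('scene');np.save('c18.npy',P2)
a=c2['color'][220:340,240:400,::-1];cv2.imwrite('pics/c18.png',cv2.resize(a,None,fx=4.6,fy=4.6,interpolation=cv2.INTER_CUBIC))
Q=P2[240:345,225:345].reshape(-1,3);Q=Q[(Q[:,2]>.012)&(abs(Q[:,0]-.549)<.03)&(Q[:,1]>.09)]
print(np.polyfit(Q[:,2],Q[:,1],1),Q.min(0),Q.max(0))
c2,P2,W2=cap('side')
a=c2['color'][150:290,230:400,::-1];cv2.imwrite('pics/s18.png',cv2.resize(a,None,fx=4,fy=4,interpolation=cv2.INTER_CUBIC))
"
```

```text
time: 15.65
eef_pos: [0.5518, -0.066, 0.0622]
eef_rot: [1.21, 1.209, -1.207]
wrist_force: [-0.4, 0.0, -0.5]
finger_gap: 0.151
[-0.25344978  0.12453246] [0.51919153 0.09006634 0.01202284] [0.57899486 0.122272   0.10185687]
```

View pics/c18.png

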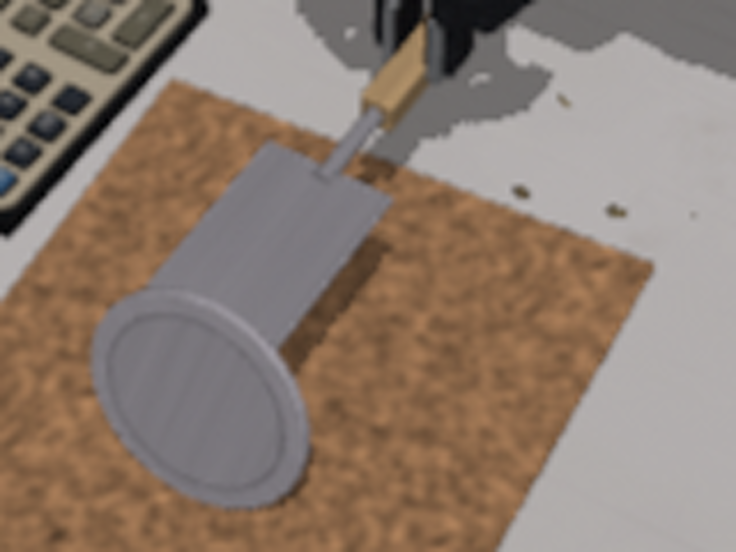

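View pics/s18.png

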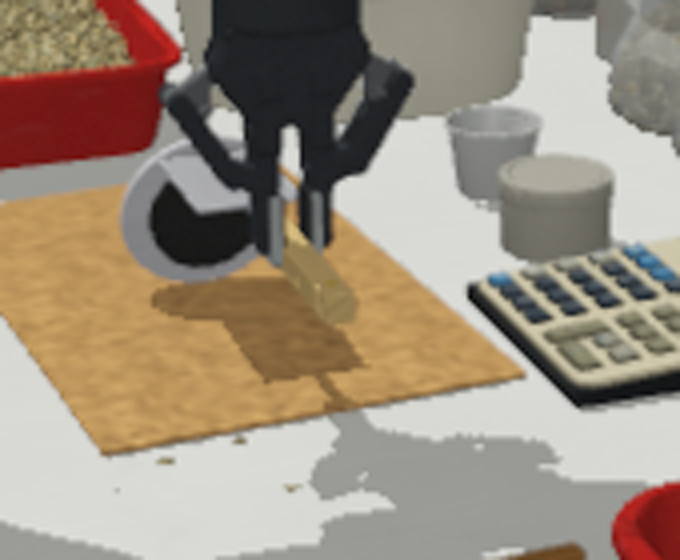

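The lid is at about 76°, square and held in the corner by the blade. Pushing it over.

```bash
python3 -m inch '[{"travel":[-0.003,0,-0.008],"delta_rot":[0,0,0],"grip":0.0},{"travel":[-0.005,0,-0.016],"delta_rot":[0,0,0],"grip":0.0},{"travel":[-0.006,0,-0.024],"delta_rot":[0,0,0],"grip":0.0},{"travel":[-0.006,0,-0.031],"delta_rot":[0,0,0],"grip":0.0},{"travel":[-0.006,0,-0.038],"delta_rot":[0,0,0],"grip":0.0}]'
python3 -c "
from h import *
c2,P2,W2=cap('scene');np.save('c19.npy',P2)
a=c2['color'][220:340,200:360,::-1];cv2.imwrite('pics/c19.png',cv2.resize(a,None,fx=4.6,fy=4.6,interpolation=cv2.INTER_CUBIC))
"
```

```text
time: 16.25
eef_pos: [0.5509, -0.0287, 0.0669]
eef_rot: [1.21, 1.21, -1.21]
wrist_force: [0.3, -0.0, -0.9]
finger_gap: 0.154
```

View pics/c19.png

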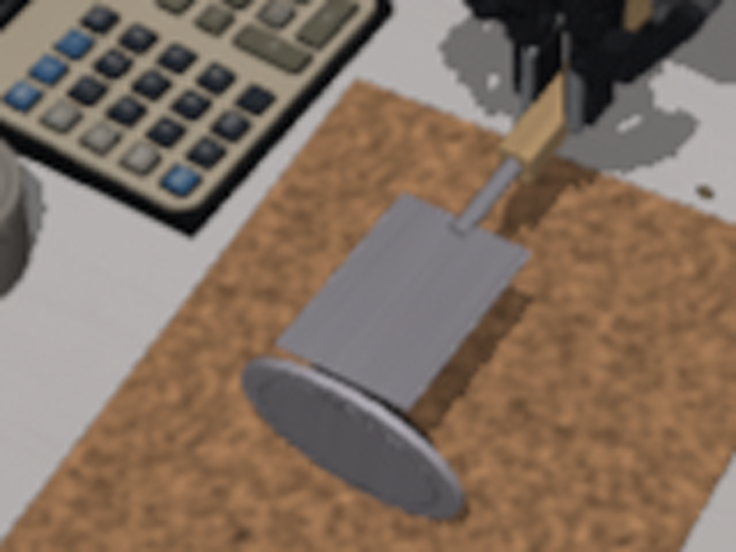

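```bash
python3 -m inch '[{"travel":[0,0,-0.005],"delta_rot":[0,0,0],"grip":0.0},{"travel":[0,0,-0.01],"delta_rot":[0,0,0],"grip":0.0},{"travel":[0,0,-0.015],"delta_rot":[0,0,0],"grip":0.0},{"travel":[0,0,-0.015],"delta_rot":[0,0,0],"grip":0.0},{"travel":[0,0,-0.015],"delta_rot":[0,0,0],"grip":0.0}]'
python3 -c "
from h import *
c2,P2,W2=cap('scene');np.save('c20.npy',P2)
a=c2['color'][220:360,180:360,::-1];cv2.imwrite('pics/c20.png',cv2.resize(a,None,fx=4,fy=4,interpolation=cv2.INTER_CUBIC))
"
```

```text
time: 16.8
eef_pos: [0.5511, -0.0144, 0.067]
eef_rot: [1.21, 1.21, -1.21]
wrist_force: [0.3, -0.2, -2.1]
finger_gap: 0.15
```

View pics/c20.png

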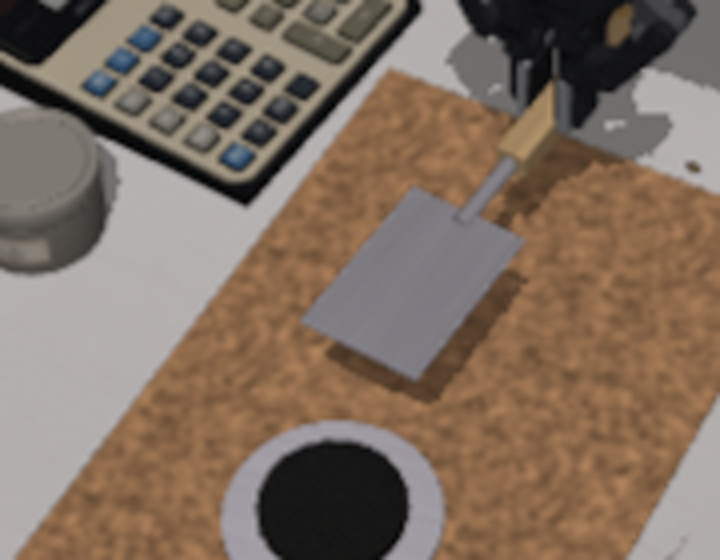

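Lid turned over, with the dark plug up at about (335,505). I'll take the spatula back to where it lay before.

```bash
python3 -m inch '[{"travel":[0,0,0.03],"delta_rot":[0,0,0],"grip":0.0},{"travel":[0,0,0.065],"delta_rot":[0,0,0],"grip":0.0},{"travel":[0,0,0.1],"delta_rot":[0,0,0],"grip":0.0},{"travel":[0,0,0.135],"delta_rot":[0,0,0],"grip":0.0},{"travel":[0,0,0.16],"delta_rot":[0,0,0],"grip":0.0}]'
python3 -m inch '[{"travel":[0.02,0,0],"delta_rot":[0,0,0],"grip":0.0},{"travel":[0.04,0,0],"delta_rot":[0,0,0],"grip":0.0},{"travel":[0.06,0,0],"delta_rot":[0,0,0],"grip":0.0},{"travel":[0.075,0,0],"delta_rot":[0,0,0],"grip":0.0},{"travel":[0.082,0,0],"delta_rot":[0,0,0],"grip":0.0}]'
python3 m.py
```

```text
time: 17.35
eef_pos: [0.5509, -0.1771, 0.067]
eef_rot: [1.211, 1.208, -1.211]
wrist_force: [-0.7, -0.9, -0.8]
finger_gap: 0.153
time: 17.85
eef_pos: [0.5495, -0.174, -0.017]
eef_rot: [1.211, 1.213, -1.212]
wrist_force: [0.4, 0.5, -0.4]
finger_gap: 0.151
mean [ 0.5506 -0.083   0.0139] slopes [-0.003 -0.012]
mean [ 6.226e-01 -1.052e-01  6.000e-04] slopes [-0.001  0.   ]
[ 0.54933198 -0.1738251  -0.01743253] [ 0.1670627  -0.42461755 -2.48374497] 0.15339703529418613
```

```bash
python3 -m inch '[{"travel":[0.001,0,0],"delta_rot":[0,0,0],"grip":0.0},{"travel":[0.003,0,0],"delta_rot":[0,0,0],"grip":0.0},{"travel":[0.003,0,0],"delta_rot":[0,0,0],"grip":0.0},{"travel":[0.003,0,0],"delta_rot":[0,0,0],"grip":0.018},{"travel":[0.003,0,0],"delta_rot":[0,0,0],"grip":0.03}]'
python3 -m inch '[{"travel":[0,0,0],"delta_rot":[0,0,0],"grip":0.045},{"travel":[-0.005,0,0],"delta_rot":[0,0,0],"grip":0.05},{"travel":[-0.03,0,0],"delta_rot":[0,0,0],"grip":0.05},{"travel":[-0.07,0,0],"delta_rot":[0,0,0],"grip":0.05},{"travel":[-0.11,0,0],"delta_rot":[0,0,0],"grip":0.05}]'
python3 -m inch '[{"travel":[-0.03,0,0],"delta_rot":[0,0,0],"grip":0.05},{"travel":[-0.06,0,0.01],"delta_rot":[0,0,0],"grip":0.05},{"travel":[-0.08,0,0.02],"delta_rot":[0,0,0],"grip":0.05},{"travel":[-0.08,0,0.02],"delta_rot":[0,0,0],"grip":0.05},{"travel":[-0.08,0,0.02],"delta_rot":[0,0,0],"grip":0.05}]'
python3 - <<'E'
from h import *
c,P,W=cap('scene','cF');c2,P2,W2=cap('wrist','wF');cap('side','sF')
col=c['color'].astype(int)
m=(abs(P[...,0]-.55)<.1)&(P[...,1]>.08)&(P[...,1]<.28)&(P[...,2]<.04)
pl=m&(col.max(2)<60); fl=m&(col.max(2)-col.min(2)<25)&(col.max(2)>90)
for n,k in(('plug',pl),('fl',fl)):
    A=P[k];A=A[A[:,0]<.62];print(n,len(A),np.median(A,0).round(4),np.percentile(A,[2,98],axis=0).round(4).tolist())
A=P[pl&(P[...,2]>.012)];print('plug slopes',np.linalg.lstsq(np.c_[A[:,:2]-A[:,:2].mean(0),np.ones(len(A))],A[:,2],rcond=None)[0])
col2=cv2.cvtColor(c2['color'],cv2.COLOR_RGB2HSV)
hd=(P2[...,2]>.011)&(P2[...,2]<.03)&(abs(P2[...,0]-.55)<.03)&(P2[...,1]<-.1)&(P2[...,1]>-.28)
A=P2[hd];print('handle',len(A),A.mean(0).round(4),A.min(0).round(4),A.max(0).round(4))
bl=(P2[...,2]>.006)&(abs(P2[...,0]-.55)<.025)&(P2[...,1]<-.01)&(P2[...,1]>-.09)
A=P2[bl];print('blade',len(A),A.mean(0).round(4),A[:,2].min(),A[:,2].max())
for nm,b in dict(cup=(120,175,270,330),tin=(160,215,240,300),wt=(255,282,175,202)).items():
    d=np.abs(np.load('sceneP.npy')[b[2]:b[3],b[0]:b[1]]-P[b[2]:b[3],b[0]:b[1]]);print(nm,np.nanmedian(d,(0,1)).round(4))
E
```

```text
time: 18.4
eef_pos: [0.5515, -0.1747, -0.0174]
eef_rot: [1.211, 1.208, -1.209]
wrist_force: [0.5, -0.0, 0.2]
finger_gap: 0.348
time: 18.9
eef_pos: [0.5501, -0.1741, 0.0926]
eef_rot: [1.211, 1.212, -1.211]
wrist_force: [0.8, -0.2, -0.1]
finger_gap: 0.588
time: 19.4
eef_pos: [0.5508, -0.1945, 0.1718]
eef_rot: [1.211, 1.21, -1.21]
wrist_force: [-0.4, 0.3, 0.2]
finger_gap: 0.587
plug 984 [0.5461 0.1804 0.0148] [[0.5166, 0.1493, 0.0096], [0.577, 0.2094, 0.0184]]
fl 1095 [0.5408 0.1885 0.0068] [[0.501, 0.132, 0.0026], [0.5943, 0.2249, 0.0113]]
plug slopes [-0.0042543   0.00437119  0.01500272]
handle 3216 [ 0.5519 -0.1821  0.0163] [ 0.5347 -0.255   0.011 ] [ 0.56   -0.1003  0.0194]
blade 4878 [ 0.55   -0.0655  0.0102] 0.007422724284361859 0.012914126924142455
cup [0.0011 0.0008 0.0017]
tin [0.0011 0.001  0.0017]
wt [0.0012 0.0017 0.0019]
```

View pics/cF.png

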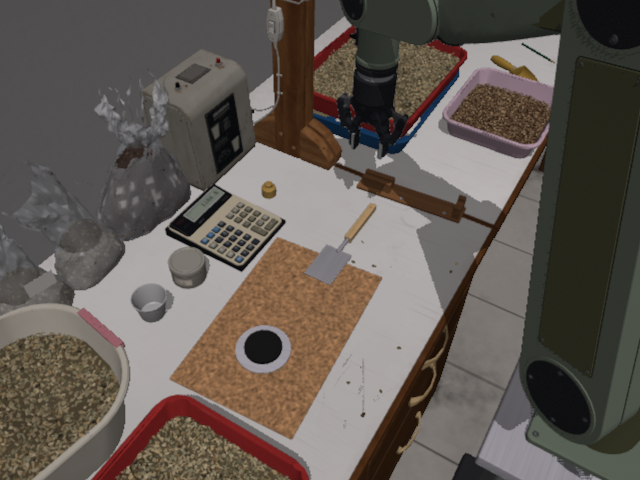

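View pics/sF.png

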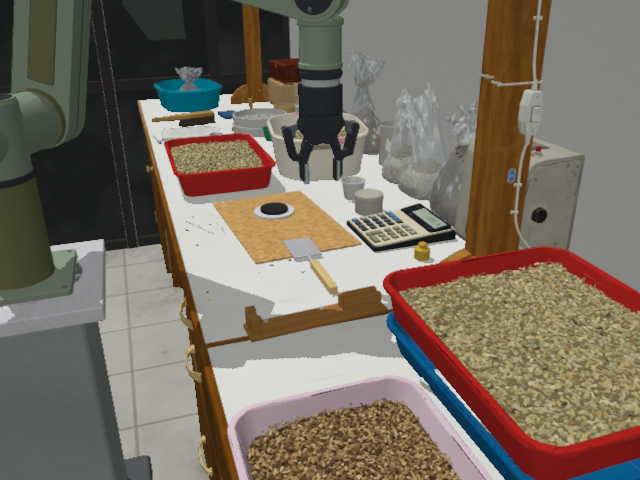

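Plug up at (263,347) on the mat and level, the spatula flat with its blade at (328,265) well clear of the lid, and the cup, tin and weight unmoved. Handing in.

```bash
python3 -c "
from h import *
print(robot.finish_job())"
```

```text
the job is handed in; nothing more can be done
None
```

The lid is turned over and lies plug up on the mat, and I handed the job in at about 19.5 s of the 61 s allowed; no verdict is reported.

**What I did:** I lifted the spatula out of its rest, laid it flat across the mat edge and let go. I then took it again across the handle and slid the blade into the gap under the flange. I levered the lid up over its far rim, measuring about 27°, 46° and 76° on the way. It fell over plug up, and I laid the spatula back where it had lain and moved the gripper clear.

**Last checks, from the camera depth:**
- **Lid:** centre at about (0.546, 0.180), over the mat. The plug face measured 15 mm high on median against 16.5 mm expected, and level to about 0.006 rad.
- **Spatula:** flat, handle top at 16 mm and blade top at 10 mm, with about 145 mm between the blade edge and the lid.
- **Cup, tin and weight:** unmoved to within about 2 mm, which is the camera noise.

**What disagreed:**
- **Tool frame:** the fingertips stood about 30 to 35 mm behind the reported TCP, not 14 mm ahead as stated. The first close therefore shut on air above the handle. I measured the offset with two cameras and worked from that.
- **TCP readings:** the reported positions wandered by a few mm.
- **Not measured:** I had no direct reading of the contact forces behind steps 1 and 2. I judged both from the pictures and the wrist force.

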